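# Rack the tested pressure gauges in test order

## Robot

A 6-joint arm with a two-finger parallel gripper is mounted at the origin on the work surface. World frame = base frame: x ahead of the robot, y to its left, z up, the work surface at z = 0. Lengths are in mm, angles in rad, forces in N, time in s.
With the tool pointing down it reaches from about 300 to 775 mm from the base axis. Payload 14.6 kg.
Tool frame: the origin (TCP) lies midway between the tips of the shut fingers; the grasp point (between the pads) lies 19 mm behind it; z points along the fingers, y is the line along which they close (so a half turn about z gives the same grasp; the last joint's range is limited). The gripper opens to 94 mm and grips with 3 to 60 N. Pads are 16 mm wide; open, the fingers measure 119 mm over their backs; the gripper's body (75 mm by 177 mm) begins 78 mm behind the grasp point.
Start: joints at [-1.179, 0.3, 1.521, -0, 1.321, -0.067], TCP at [243.572, -493.115, 205.446] pointing down, gripper open.
Joint ranges: [-3.03, 3.03], [-0.79, 2.21], [0.23, 2.52], [-1.04, 4.18], [0, 3.07], [-2.55, 2.55]. Speed limits (rad/s): [2.22, 2.22, 2.57, 3.14, 3.14, 3.14].

## Interface

Orientations are given as [roll, pitch, yaw] about the fixed x, y, z axes, in that order (R = Rz(yaw) Ry(pitch) Rx(roll)).
In Python, from cell import * gives the robot as it stands. The module is installed in compiled form; this text tells all that it offers.
- The arm moves only by the tool servo_tool, never from a script. Its argument "motion" is a list of rows, each an object of numbers: "wx", "wy", "wz": the turn, a rotation vector about the tool's x, y, z in units of 2 rad (1.0 is 2 rad); "dx", "dy", "dz": the shift along the tool's x, y, z in units of 10 cm (1.0 is 10 cm); "fingers": the closure, from -1 (fully open) to 1 (shut). In form: [{"wx": .., "wy": .., "wz": .., "dx": .., "dy": .., "dz": .., "fingers": ..}, ...]. A call has 1 to 10 rows; each row is the pose to reach, as a shift and turn from the pose commanded when the call began, along the tool's axes at that moment; what a row does not reach only later rows make up. A row lasts 1/10 s, in which the tool goes at most 50 mm and 8.59 degrees, less where a joint would pass 70% of its speed; a pose out of reach is approached as far as the arm can. A call with a number of a shift or a turn outside -1 to 1 is refused whole. A call with a gripper value outside its range is refused whole. The fingers move at their own pace and stop on an object; "newtons" is the grip in N (left out, the last holds). Time passes only in rows, so rows that repeat a pose let the fingers close. It gives the time, the measured TCP pose, the force, the opening and the grip force at its end, in the units of the state.
- read_state(): the state, without advancing time (a new reading comes with each control period).
- camera(name): name is "scene" or "top"; returns a dict with "image" (420x560x3 uint8, red, green, blue), "fx", "fy", "cx", "cy" (pixels), "R" (3x3) and "t" (3): a world point X has camera coordinates R X + t. Camera axes: x right, y down, z forward; pixel columns grow to the right and rows downward; lengths in mm; the calibration is good to about 2 mm. A picture is of the moment at which its call begins. There is no depth.
- sign_off(): hands the job in; it is judged then, once.
Trained networks look in a picture, given as the dict that the camera call returned (one of the last four; its "shot" number tells which), for a name from the list of things; names that differ only in an ending like _2 or _b are one class to them, and where a whole thing is asked for, a point or a joint stands for the part that bears it (a point fixed in the world has none). Each returns a list of dicts, best first, with "conf" (0 to 1); they miss things now and then, are a little off and sometimes report something else, mostly with a low value. They report only what shows in the picture. A call takes as long as a camera call. They do not tell look-alikes from the thing itself.
- spot_in(query, picture): "location" ([column, row] in pixels, amid what is visible of it).
- trace(query, picture): "pixels" (420x560 bool, what is visible of it) and "location" ([column, row] in pixels, amid what is visible of it).
The state is a dict: "clock": time; "joints": joint angles; "qd": joint speeds; "effort": joint torques, N m; "eef_pos": TCP position; "eef_rot": TCP orientation; "wrist_force": force on the tool from outside, world axes, zero at the start; "moment": the same for the moment, N m; "finger_gap": finger opening in mm; "finger_force": force on a finger pad.
Only numpy, scipy, OpenCV 4.12 (cv2) and the standard library are available. Lean on these libraries where they do the work, as an engineer would, in place of code of your own. Each camera call takes 0.05 s, during which the arm holds its last target. There are 200 camera calls.

## Task

Four tested pressure gauges stand on the ports of the test manifold with their clamps already off. Move them to the outgoing rack in test order: the gauge on the port next to the valve goes into the pocket next to the card clip, the next one into the next pocket, and so on to the far end. Keep them upright, set each down gently and fully home in its pocket with the plane of its dial along the rack, and let go.

Things in the scene. Friction and masses are not known exactly. Their poses are not given: they have to be found in the camera images.
- gauge_large: Loose steel pressure gauge, round case 63 mm in diameter, 32 mm thick front to back (x). Stands on a round flange 50.5 mm in diameter with a 14 mm square stem above. Origin: centre of the flange's underside; z up, dial faces -x. Case centre 62.5 mm and case top 94 mm above the origin; grasp the case's top front to back (close along its x). About 320 g.
- gauge_medium: Loose steel pressure gauge, round case 50 mm in diameter, 30 mm thick front to back (x). Stands on a round flange 50.5 mm in diameter with a 14 mm square stem above. Origin: centre of the flange's underside; z up, dial faces -x. Case centre 56 mm and case top 81 mm above the origin; grasp the case's top front to back (close along its x). About 260 g.
- gauge_small: Loose steel pressure gauge, round case 40 mm in diameter, 28 mm thick front to back (x). Stands on a round flange 50.5 mm in diameter with a 14 mm square stem above. Origin: centre of the flange's underside; z up, dial faces -x. Case centre 51 mm and case top 71 mm above the origin; grasp the case's top front to back (close along its x). About 200 g.
- gauge_digital: Loose digital pressure gauge, square steel case 58 x 58 mm, 34 mm thick front to back (x), front with display and three keys. Stands on a round flange 50.5 mm in diameter with a 14 mm square stem above. Origin: centre of the flange's underside; z up, dial faces -x. Case centre 60 mm and case top 89 mm above the origin; grasp the case's top front to back (close along its x). About 340 g.
- adapter_large: Dark steel port adapter fixed on the manifold, 22 mm high: a plain hexagon 62 mm across flats, with a flat round flange 50.5 mm in diameter on top, on which the 63 mm gauge stands unclamped at the start. It marks the port of that gauge. Origin: centre of its underside, on the manifold's top; the gauge's underside is 22 mm above.
- adapter_medium: Dark steel port adapter fixed on the manifold, 22 mm high: a knurled round collar 62 mm in diameter, with a flat round flange 50.5 mm in diameter on top, on which the 50 mm gauge stands unclamped at the start. It marks the port of that gauge. Origin: centre of its underside, on the manifold's top; the gauge's underside is 22 mm above.
- adapter_small: Dark steel port adapter fixed on the manifold, 22 mm high: a round collar 55 mm in diameter with four lugs (70 mm across the lugs), with a flat round flange 50.5 mm in diameter on top, on which the 40 mm gauge stands unclamped at the start. It marks the port of that gauge. Origin: centre of its underside, on the manifold's top; the gauge's underside is 22 mm above.
- adapter_digital: Dark steel port adapter fixed on the manifold, 22 mm high: a square block 56 x 56 mm, with a flat round flange 50.5 mm in diameter on top, on which the square digital gauge stands unclamped at the start. It marks the port of that gauge. Origin: centre of its underside, on the manifold's top; the gauge's underside is 22 mm above.
- manifold: Fixed aluminium bar, 60 mm deep (x), 296 long (y), 36 high, with four ports in a row at y = -111, -37, 37, 111 mm, one adapter on each (which one changes). At its -y end a brass ball valve with a black lever stands out 40 mm more, 56 mm high; the port next to it is at y = -111 mm. Origin: centre of the bar's underside.
- rack: Fixed wooden block, 84 mm deep (x), 306 long (y), 24 high, with four empty round pockets 66 mm in diameter, 10 mm deep (floor 14 mm above the origin) in a row at y = -111, -37, 37, 111 mm. On its +y end a steel clip with a blank card, 60 mm high; the pocket next to it is at y = 111 mm. Origin: centre of the block's underside.
Not all that is in view belongs to the job. What is shaped like the gauge_medium but blue or pink is not meant.

How it is judged (in metres and radians):
At the end, for the whole second after the job is handed in: Each gauge in the pocket matching its port (first from the valve -> first from the card clip, and so on): within 12 mm of its centre along each rack axis, on its floor within 4 mm, upright within 0.08 rad, dial plane along the rack within 0.3 rad (either long side), released and at rest (((y of adapter_large in the frame of manifold between -0.131 and -0.091 m and y of gauge_large in the frame of rack between 0.099 and 0.123 m) or (y of adapter_large in the frame of manifold between -0.057 and -0.017 m and y of gauge_large in the frame of rack between 0.025 and 0.049 m) or (y of adapter_large in the frame of manifold between 0.017 and 0.057 m and y of gauge_large in the frame of rack between -0.049 and -0.025 m) or (y of adapter_large in the frame of manifold between 0.091 and 0.131 m and y of gauge_large in the frame of rack between -0.123 and -0.099 m)) and x of gauge_large in the frame of rack between -0.012 and 0.012 m and z of gauge_large in the frame of rack between 0.01 and 0.018 m and angle between each of gauge_large, gauge_medium, gauge_small, gauge_digital's own z axis and vertical below 0.08 rad and angle between the x axis of each of gauge_large, gauge_medium, gauge_small, gauge_digital and the x axis of rack, either way round below 0.3 rad and linear speed of each of gauge_large, gauge_medium, gauge_small, gauge_digital below 0.02 m/s and angular speed of each of gauge_large, gauge_medium, gauge_small, gauge_digital below 0.2 rad/s and ((y of adapter_medium in the frame of manifold between -0.131 and -0.091 m and y of gauge_medium in the frame of rack between 0.099 and 0.123 m) or (y of adapter_medium in the frame of manifold between -0.057 and -0.017 m and y of gauge_medium in the frame of rack between 0.025 and 0.049 m) or (y of adapter_medium in the frame of manifold between 0.017 and 0.057 m and y of gauge_medium in the frame of rack between -0.049 and -0.025 m) or (y of adapter_medium in the frame of manifold between 0.091 and 0.131 m and y of gauge_medium in the frame of rack between -0.123 and -0.099 m)) and x of gauge_medium in the frame of rack between -0.012 and 0.012 m and z of gauge_medium in the frame of rack between 0.01 and 0.018 m and ((y of adapter_small in the frame of manifold between -0.131 and -0.091 m and y of gauge_small in the frame of rack between 0.099 and 0.123 m) or (y of adapter_small in the frame of manifold between -0.057 and -0.017 m and y of gauge_small in the frame of rack between 0.025 and 0.049 m) or (y of adapter_small in the frame of manifold between 0.017 and 0.057 m and y of gauge_small in the frame of rack between -0.049 and -0.025 m) or (y of adapter_small in the frame of manifold between 0.091 and 0.131 m and y of gauge_small in the frame of rack between -0.123 and -0.099 m)) and x of gauge_small in the frame of rack between -0.012 and 0.012 m and z of gauge_small in the frame of rack between 0.01 and 0.018 m and ((y of adapter_digital in the frame of manifold between -0.131 and -0.091 m and y of gauge_digital in the frame of rack between 0.099 and 0.123 m) or (y of adapter_digital in the frame of manifold between -0.057 and -0.017 m and y of gauge_digital in the frame of rack between 0.025 and 0.049 m) or (y of adapter_digital in the frame of manifold between 0.017 and 0.057 m and y of gauge_digital in the frame of rack between -0.049 and -0.025 m) or (y of adapter_digital in the frame of manifold between 0.091 and 0.131 m and y of gauge_digital in the frame of rack between -0.123 and -0.099 m)) and x of gauge_digital in the frame of rack between -0.012 and 0.012 m and z of gauge_digital in the frame of rack between 0.01 and 0.018 m); the robot touches nothing.
It fails at once if a gauge is tipped over or tilted by more than 35 degrees (angle between any of gauge_large, gauge_medium, gauge_small, gauge_digital's own z axis and vertical above 0.61 rad).
It fails at once if a gauge is dropped (moves faster than 0.5 m/s with no finger on it) ((linear speed of gauge_large above 0.5 m/s and contact force between the fingers and gauge_large below 0.01 N) or (linear speed of gauge_medium above 0.5 m/s and contact force between the fingers and gauge_medium below 0.01 N) or (linear speed of gauge_small above 0.5 m/s and contact force between the fingers and gauge_small below 0.01 N) or (linear speed of gauge_digital above 0.5 m/s and contact force between the fingers and gauge_digital below 0.01 N)).
It also fails if it takes over 118 s, if anything falls off the work surface, if the arm or the gripper's body presses on something with over 40 N, if the wrist force passes 120 N, or if a joint passes its speed limit or range.

## Working session

There is one attempt and no reset: what is moved stays moved. The work goes in short steps, Python scripts to look and compute and a tool call to move; the robot and the scene stay as the last step left them, time stands still between calls to the robot, and variables do not carry over. Pictures are saved under pics/ and viewed, at most 14 in all, crops included, and the job is handed in when it is done.

Besides the shell and the picture viewer there is one more tool, called after ">>>" by a JSON object that holds its "method" and its "body". servo_tool: Moves the arm, as the interface text tells. Its arguments: {"type":"object","properties":{"motion":{"type":"array","items":{"type":"object","properties":{"wx":{"type":"number"},"wy":{"type":"number"},"wz":{"type":"number"},"dx":{"type":"number"},"dy":{"type":"number"},"dz":{"type":"number"},"fingers":{"type":"number"}}}},"newtons":{"type":"number"}},"required":["motion"]}

```bash
mkdir -p pics; cat > h.py <<'E'
from cell import *
import numpy as np, cv2
from scipy.optimize import least_squares
def save(n,im,s=1.0):
    cv2.imwrite('pics/'+n,cv2.resize(im,None,fx=s,fy=s)[:,:,::-1])
def back(p,c,z):
    R=np.array(c['R']);t=np.array(c['t']).ravel()
    d=R.T@np.array([(p[0]-c['cx'])/c['fx'],(p[1]-c['cy'])/c['fy'],1]);o=-R.T@t
    return o+d*(z-o[2])/d[2]
def proj(X,c):
    q=np.array(c['R'])@np.array(X)+np.array(c['t']).ravel()
    return np.array([c['fx']*q[0]/q[2]+c['cx'],c['fy']*q[1]/q[2]+c['cy']])
E
python3 - <<'E'
from h import *
s=camera('scene');t=camera('top')
save('s0.png',s['image'],1.4);save('t0.png',t['image'],1.4)
for c,n in((s,'scene'),(t,'top')):
    R=np.array(c['R']);print(n,c['fx'],(-R.T@np.array(c['t']).ravel()).round())
    for q in ['gauge_large','gauge_medium','gauge_small','gauge_digital','adapter_large','adapter_medium','adapter_small','adapter_digital','manifold','rack']:
        print(q,[(np.round(d['location']).astype(int).tolist(),round(d['conf'],2)) for d in spot_in(q,c)])
print(read_state())
E
```

```text
scene 422.5267480982148 [ 862. -268.  789.]
gauge_large [([117, 301], 0.98)]
gauge_medium [([120, 245], 0.66), ([262, 279], 0.61), ([186, 246], 0.57)]
gauge_small []
gauge_digital [([151, 274], 0.92), ([138, 322], 0.5)]
adapter_large [([138, 322], 0.6)]
adapter_medium [([194, 266], 0.6)]
adapter_small [([219, 235], 0.65)]
adapter_digital [([173, 288], 0.52)]
manifold [([154, 305], 0.83)]
rack [([341, 147], 0.74)]
top 435.03982388207703 [ 317.  -10. 1030.]
gauge_large [([437, 188], 0.79)]
gauge_medium [([410, 252], 0.96), ([328, 152], 0.93), ([366, 202], 0.72)]
gauge_small [([334, 211], 0.69)]
gauge_digital []
adapter_large [([428, 208], 0.66)]
adapter_medium [([366, 213], 0.55)]
adapter_small [([324, 213], 0.61)]
adapter_digital [([392, 208], 0.73)]
manifold [([382, 212], 0.96)]
rack [([185, 209], 0.75)]
{'clock': 1.1, 'joints': array([-1.17857917e+00,  2.99910160e-01,  1.52101279e+00,  8.28218752e-06,
        1.32068197e+00, -6.65706909e-02]), 'qd': array([ 0.00034177, -0.00022986, -0.00072485, -0.000329  , -0.00193499,
       -0.00135461]), 'effort': array([ 6.08356295e-04, -5.31674874e+01, -3.52905571e+01,  7.09168869e-02,
        2.12436367e-02, -3.91630238e-06]), 'eef_pos': array([ 243.58372011, -493.10813235,  205.43458884]), 'eef_rot': array([-3.14158095e+00, -8.82284898e-06,  4.58785797e-01]), 'wrist_force': array([ 0.68852078, -0.21624313, -0.35625804]), 'moment': array([ 0.01419226, -0.03329951,  0.02709981]), 'finger_force': 0.0, 'finger_gap': 94.06778496289628}
```

View pics/s0.png

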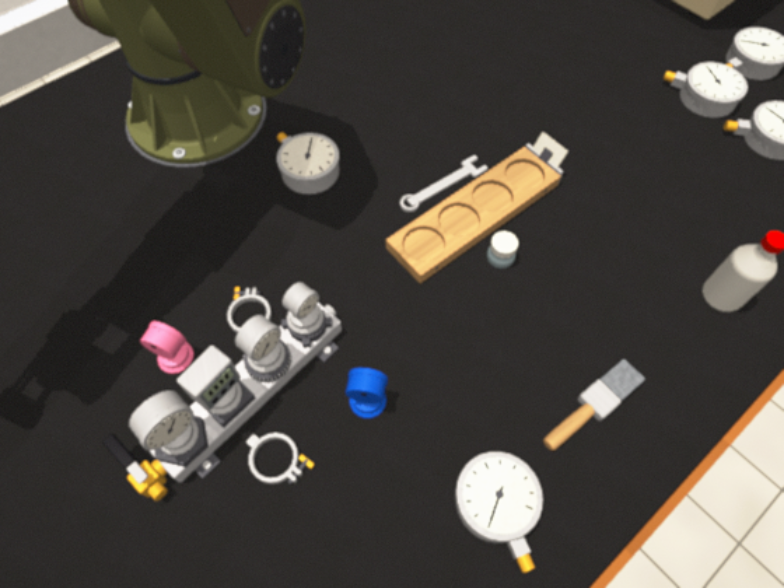

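View pics/t0.png

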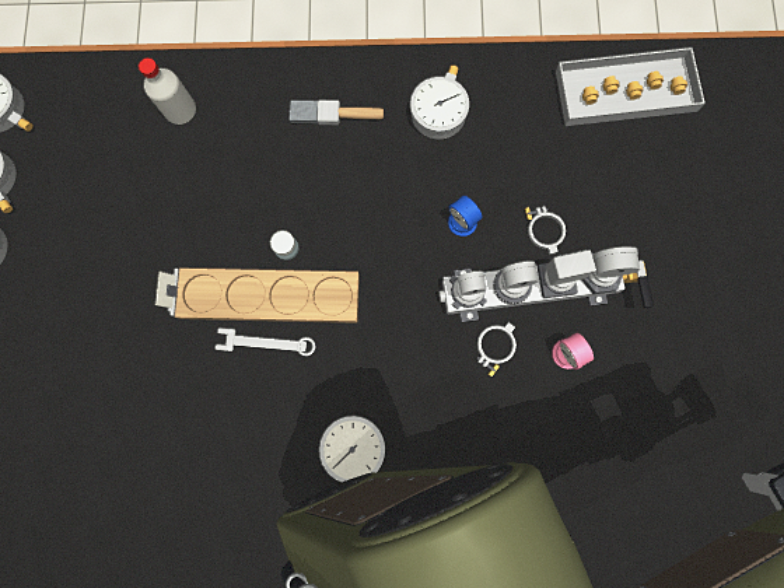

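View crops.

Valve end is at the right in the top view, and the order from the valve is large, digital, medium, small. Look-alikes: a pink gauge (572,352) and a blue gauge (465,215), plus lying gauges at (440,103) and (352,448), all in the 1.4x top picture. The steel gauges on the manifold are the ones meant.

```bash
python3 - <<'E'
from h import *
s=camera('scene');t=camera('top')
a=t['image'][165:235,305:475];b=s['image'][195:365,70:250]
save('c1.png',a,4.6);save('c2.png',b,3.4)
for q in ['rack','manifold']:
    d=trace(q,t)[0];m=d['pixels'].astype(np.uint8);z=24 if q=='rack' else 36
    if q=='rack':
        pts=np.argwhere(m)[:,::-1].astype(float)
        W=np.array([back(p,t,z)[:2] for p in pts]).astype(np.float32);print(q,cv2.minAreaRect(W))
    save('m_%s.png'%q,m[:,:,None].repeat(3,2)*120+t['image']//2)
E
```

```text
rack ((505.75909423828125, 237.57461547851562), (342.6469421386719, 90.4633560180664), 87.61566162109375)
```

View pics/c1.png

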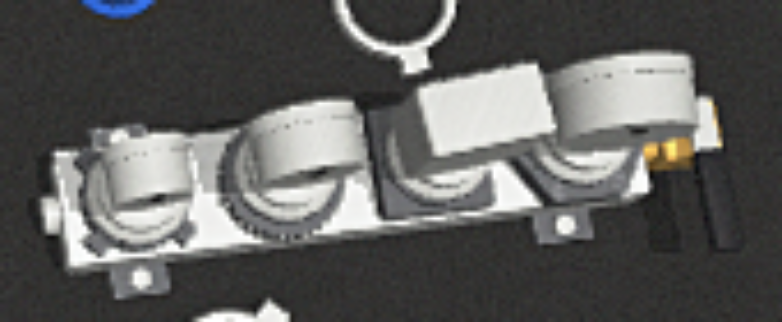

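View pics/c2.png

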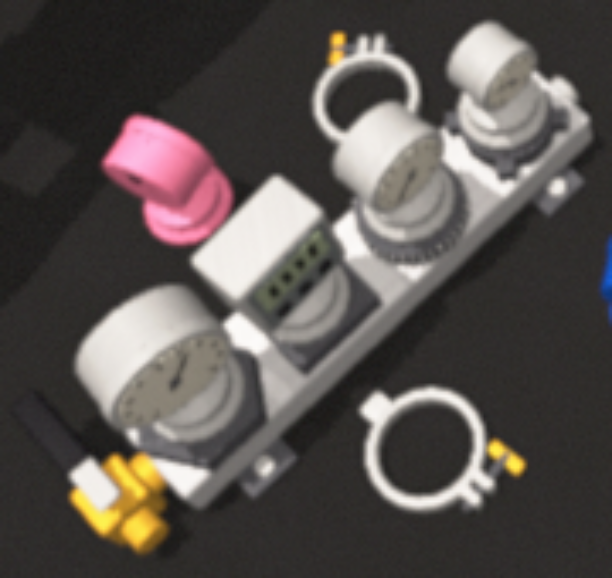

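Both crops show the four steel gauges upright with dials facing away from the robot. The valve is at the right in the top view.

```bash
cat >> h.py <<'E'
def T(p,P):  # p=(x,y,yaw,z0) local->world
    c,s=np.cos(p[2]),np.sin(p[2]);P=np.atleast_2d(P).astype(float)
    return np.c_[p[0]+c*P[:,0]-s*P[:,1],p[1]+s*P[:,0]+c*P[:,1],P[:,2]+(p[3] if len(p)>3 else 0)]
def poly(im,p,P,c,col,off,k):
    q=np.array([(proj(X,c)-off)*k for X in T(p,P)]);cv2.polylines(im,[np.round(q).astype(int)],True,col,1,cv2.LINE_AA)
def circ(r,z,y=0): 
    a=np.linspace(0,2*np.pi,40);return np.c_[r*np.cos(a),y+r*np.sin(a),0*a+z]
def box(hx,hy,z): return np.array([[-hx,-hy,z],[hx,-hy,z],[hx,hy,z],[-hx,hy,z]])
G={'L':(31.5,16,62.5,94),'D':(29,17,60,89),'M':(25,15,56,81),'S':(20,14,51,71)}
def drawg(im,n,p,c,off,k,col=(255,0,0)):
    r,h,zc,_=G[n];a=np.linspace(0,2*np.pi,40)
    for sx in(-h,h):
        P=np.array([[sx,-r,zc-r],[sx,r,zc-r],[sx,r,zc+r],[sx,-r,zc+r]]) if n=='D' else np.c_[0*a+sx,r*np.cos(a),zc+r*np.sin(a)]
        poly(im,p,P,c,col,off,k)
    poly(im,p,circ(25.25,0),c,(0,200,255),off,k)
E
cat > fit.py <<'E'
from h import *
s=camera('scene');t=camera('top')
def fit(obs,x0):
    f=lambda p:np.concatenate([proj(T(p,X)[0],c)-px for X,c,px in obs])
    r=least_squares(f,x0);print(r.x.round(4),r.fun.round(1));return r.x
c1=lambda u,v:np.array([305+u/4.6,165+v/4.6]);c2=lambda u,v:np.array([70+u/3.4,195+v/3.4])
man=fit([((-30,148,36),t,c1(70,266)),((30,148,36),t,c1(55,152)),((-30,-148,36),t,c1(648,197)),((30,148,36),s,c2(590,128))],[500,-200,0])
rack=fit([((0,y,24),t,np.array([u,v])/1.4) for y,u,v in((111,203,294),(37,246,295),(-37,289,295),(-111,333,296))],[500,240,0])
np.save('poses.npy',[man,rack])
o=np.array([305,165]);a=cv2.resize(t['image'][165:235,305:475],None,fx=4.6,fy=4.6);o2=np.array([70,195]);b=cv2.resize(s['image'][195:365,70:250],None,fx=3.4,fy=3.4)
for im,c,off,k in((a,t,o,4.6),(b,s,o2,3.4)):
    poly(im,man,box(30,148,36),c,(0,255,0),off,k)
    for n,y in zip('LDMS',(-111,-37,37,111)):
        g=T(man,(0,y,58))[0];drawg(im,n,(g[0],g[1],man[2],58),c,off,k)
save('f1.png',a);save('f2.png',b)
o=np.array([100,180]);a=cv2.resize(t['image'][180:240,100:265],None,fx=4,fy=4);b=cv2.resize(s['image'][85:205,270:420],None,fx=4,fy=4);o2=np.array([270,85])
for im,c,off in((a,t,o),(b,s,o2)):
    poly(im,rack,box(42,153,24),c,(0,255,0),off,4)
    for y in(-111,-37,37,111): poly(im,rack,circ(33,24,y),c,(255,0,0),off,4)
w=max(a.shape[1],b.shape[1]);a=np.pad(a,((0,0),(0,w-a.shape[1]),(0,0)));b=np.pad(b,((0,0),(0,w-b.shape[1]),(0,0)))
save('f3.png',np.vstack([a,b]),.8)
for y in(-111,-37,37,111):print(T(man,(0,y,58))[0].round(),T(rack,(0,y,14))[0].round())
E
python3 fit.py
```

```text
[ 5.161763e+02 -2.269858e+02  9.650000e-02] [-0.4 -1.3 -0.3 -1.7  1.7 -0.  -0.9 -2.8]
[ 5.035475e+02  2.191242e+02 -2.710000e-02] [-0.4  0.  -0.1 -0.2  0.3  0.2  0.2 -0.1]
[ 527. -337.   58.] [501. 108.  14.]
[ 520. -264.   58.] [503. 182.  14.]
[ 513. -190.   58.] [505. 256.  14.]
[ 505. -117.   58.] [507. 330.  14.]
```

View pics/f1.png

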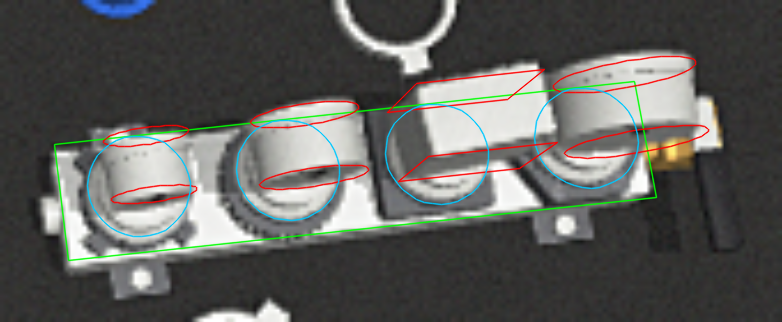

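View pics/f2.png

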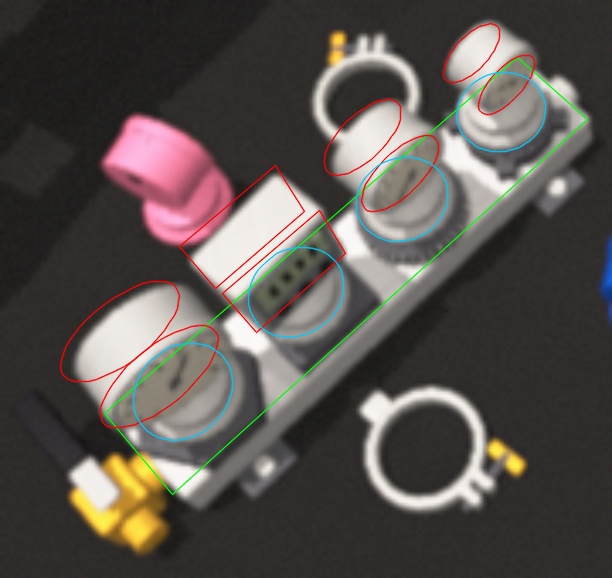

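View pics/f3.png

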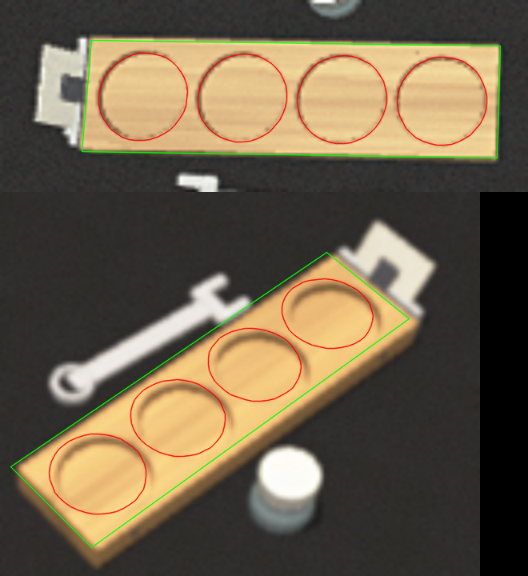

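The rack fits well in the top view; the scene view shows a calibration shift of about 3 px. The gauges seem to have their own yaws (digital more turned), so I refine each one by edge fitting.

```bash
cat > ref.py <<'E'
from h import *
from scipy.optimize import differential_evolution as DE
from scipy.ndimage import map_coordinates
s=camera('scene');t=camera('top');man,rack=np.load('poses.npy')
def grad(c):
    L=cv2.GaussianBlur(cv2.cvtColor(c['image'],cv2.COLOR_RGB2LAB).astype(np.float32),(0,0),.8)
    gx=cv2.Sobel(L,-1,1,0);gy=cv2.Sobel(L,-1,0,1);g=np.sqrt((gx**2+gy**2).sum(2));return np.minimum(g,150)/150
gs,gt=grad(s),grad(t)
def dens(q):
    q=np.vstack([q,q[:1]]);d=np.r_[0,np.cumsum(np.hypot(*np.diff(q,axis=0).T))];u=np.linspace(0,d[-1],80)
    return np.c_[np.interp(u,d,q[:,0]),np.interp(u,d,q[:,1])]
def curves(n,p):
    r,h,zc,zt=G[n];a=np.linspace(0,2*np.pi,60)
    f=[np.array([[sx,-r,zc-r],[sx,r,zc-r],[sx,r,zc+r],[sx,-r,zc+r]]) if n=='D' else np.c_[0*a+sx,r*np.cos(a),zc+r*np.sin(a)] for sx in(-h,h)]
    return T(p,np.vstack(f)),T(p,circ(25.25,0))
def pr(X,c):
    q=X@np.array(c['R']).T+np.array(c['t']).ravel();return np.c_[c['fx']*q[:,0]/q[:,2]+c['cx'],c['fy']*q[:,1]/q[:,2]+c['cy']]
def sc(g,q): return map_coordinates(g,[q[:,1],q[:,0]],order=1)
def score(n,p,c,g,off=(0,0)):
    case,fl=curves(n,p);hull=cv2.convexHull(pr(case,c).astype(np.float32))[:,0]
    return sc(g,dens(hull)+off).mean()
out=[]
for n,y in zip('LDMS',(-111,-37,37,111)):
    g0=T(man,(0,y,58))[0]
    f=lambda v:-score(n,(g0[0]+v[0],g0[1]+v[1],man[2]+v[2],58),t,gt)-score(n,(g0[0]+v[0],g0[1]+v[1],man[2]+v[2],58),s,gs,v[3:])
    r=DE(f,[(-9,9),(-9,9),(-.3,.3),(-5,5),(-5,5)],seed=1,maxiter=120,tol=1e-6)
    p=[g0[0]+r.x[0],g0[1]+r.x[1],man[2]+r.x[2]];out.append(p)
    print(n,np.round(p,3),'d',r.x.round(2),round(r.fun,2))
np.save('g.npy',out)
k=4.6;off=np.array([305,165]);a=cv2.resize(t['image'][165:235,305:475],None,fx=k,fy=k)
for n,p in zip('LDMS',out):drawg(a,n,(*p,58),t,off,k)
save('r1.png',a)
E
python3 ref.py
```

```text
L [ 5.30481e+02 -3.33688e+02  6.00000e-02] d [ 3.61  3.78 -0.04  0.79  0.53] -1.84
D [ 5.21925e+02 -2.60804e+02  2.07000e-01] d [ 2.19  3.01  0.11 -1.26  1.84] -1.88
M [ 5.13608e+02 -1.91277e+02  1.28000e-01] d [ 1.   -1.12  0.03  2.5  -0.82] -1.82
S [ 5.03665e+02 -1.18829e+02  1.56000e-01] d [-1.82 -2.33  0.06  1.88 -0.87] -1.82
```

View pics/r1.png

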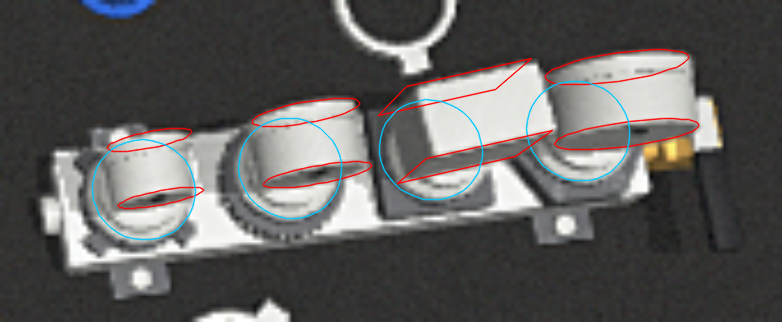

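>>> {"method": "servo_tool", "body": {"motion": [{"dx": 0.15, "wz": -0.073, "fingers": -1}, {"dx": 0.3, "wz": -0.146, "fingers": -1}, {"dx": 0.45, "wz": -0.219, "fingers": -1}, {"dx": 0.6, "wz": -0.292, "fingers": -1}, {"dx": 0.75, "wz": -0.365, "fingers": -1}, {"dx": 0.9, "wz": -0.438, "fingers": -1}, {"dx": 1.0, "wz": -0.511, "fingers": -1}, {"dx": 1.0, "wz": -0.585, "fingers": -1}, {"dx": 1.0, "wz": -0.585, "fingers": -1}]}}

```text
schema error: expected keys wx, wy, wz, dx, dy, dz, fingers
```

>>> {"method": "servo_tool", "body": {"motion": [{"dx": 0.25, "dy": 0.25}, {"dx": 0.5, "dy": 0.5}, {"dx": 0.75, "dy": 0.75}, {"dx": 1.0, "dy": 1.0}, {"dx": 1.0, "dy": 1.0}]}}

```text
schema error: expected keys wx, wy, wz, dx, dy, dz, fingers
```

>>> {"method": "servo_tool", "body": {"motion": [{"dy": 0.25}, {"dy": 0.5}, {"dy": 0.75}, {"dy": 1.0}, {"dy": 1.0}, {"dy": 1.0}]}}

```text
schema error: expected keys wx, wy, wz, dx, dy, dz, fingers
```

>>> {"method": "servo_tool", "body": {"motion": [{"wx": 0, "wy": 0, "wz": -0.073, "dx": 0.3, "dy": 0, "dz": 0, "fingers": -1}, {"wx": 0, "wy": 0, "wz": -0.29, "dx": 0.6, "dy": 0, "dz": 0, "fingers": -1}, {"wx": 0, "wy": 0, "wz": -0.585, "dx": 1, "dy": 0, "dz": 0, "fingers": -1}, {"wx": 0, "wy": 0, "wz": -0.585, "dx": 1, "dy": 0, "dz": 0, "fingers": -1}, {"wx": 0, "wy": 0, "wz": -0.585, "dx": 1, "dy": 0, "dz": 0, "fingers": -1}, {"wx": 0, "wy": 0, "wz": -0.585, "dx": 1, "dy": 0, "dz": 0, "fingers": -1}, {"wx": 0, "wy": 0, "wz": -0.585, "dx": 1, "dy": 0, "dz": 0, "fingers": -1}, {"wx": 0, "wy": 0, "wz": -0.585, "dx": 1, "dy": 0, "dz": 0, "fingers": -1}, {"wx": 0, "wy": 0, "wz": -0.585, "dx": 1, "dy": 0, "dz": 0, "fingers": -1}, {"wx": 0, "wy": 0, "wz": -0.585, "dx": 1, "dy": 0, "dz": 0, "fingers": -1}]}}

```text
clock: 2.5
eef_pos: [333.2, -448.8, 205.5]
eef_rot: [-3.142, 0.0, 1.625]
wrist_force: [1.5, 0.1, 0.3]
finger_gap: 94.4
finger_force: 0.0
```

>>> {"method": "servo_tool", "body": {"motion": [{"wx": 0, "wy": 0, "wz": 0, "dx": 0.3, "dy": 0.3, "dz": 0, "fingers": -1}, {"wx": 0, "wy": 0, "wz": 0, "dx": 0.6, "dy": 0.6, "dz": 0, "fingers": -1}, {"wx": 0, "wy": 0, "wz": 0, "dx": 1, "dy": 1, "dz": 0, "fingers": -1}, {"wx": 0, "wy": 0, "wz": 0, "dx": 1, "dy": 1, "dz": 0, "fingers": -1}]}}

```text
clock: 2.9
eef_pos: [429.8, -340.0, 205.6]
eef_rot: [3.141, -0.0, 1.629]
wrist_force: [-0.2, -0.9, 0.1]
finger_gap: 94.1
finger_force: 0.0
```

>>> {"method": "servo_tool", "body": {"motion": [{"wx": 0, "wy": 0, "wz": 0, "dx": 0, "dy": 0.3, "dz": 0, "fingers": -1}, {"wx": 0, "wy": 0, "wz": 0, "dx": 0, "dy": 0.6, "dz": 0, "fingers": -1}, {"wx": 0, "wy": 0, "wz": 0, "dx": 0, "dy": 1, "dz": 0, "fingers": -1}, {"wx": 0, "wy": 0, "wz": 0, "dx": 0, "dy": 1, "dz": 0, "fingers": -1}, {"wx": 0, "wy": 0, "wz": 0, "dx": 0, "dy": 1, "dz": 0, "fingers": -1}, {"wx": 0, "wy": 0, "wz": 0, "dx": 0, "dy": 1, "dz": 0, "fingers": -1}]}}

```text
clock: 3.5
eef_pos: [526.3, -337.8, 205.5]
eef_rot: [-3.141, 0.0, 1.627]
wrist_force: [-0.7, -0.5, -0.2]
finger_gap: 94.2
finger_force: 0.0
```

```bash
python3 - <<'E'
from h import *
st=read_state();p=st['eef_pos'];print(p,st['joints'].round(2))
t=camera('top');s=camera('scene');o=[]
for c,x0,y0,w,h in((t,370,130,150,120),(s,40,180,150,120)):
    im=cv2.resize(c['image'][y0:y0+h,x0:x0+w],None,fx=2.6*2,fy=2.6*2)
    # tips of open fingers (centre inner edges at +-47 along tool y)
    ps=st['eef_rot'][2];ty=np.array([np.sin(ps),-np.cos(ps),0])
    for k in(-59.5,-47,0,47,59.5):
        q=(proj(p+k*ty,c)-[x0,y0])*5.2;cv2.circle(im,tuple(int(v) for v in q),4,(255,0,0),1)
    o.append(cv2.resize(im,(390,312)) if 0 else im)
im=np.hstack(o);save('a1.png',im,800/im.shape[1])
E
```

```text
[ 526.26533571 -337.79945847  205.51693418] [-0.63  0.47  1.29 -0.    1.38 -0.69]
```

View pics/a1.png

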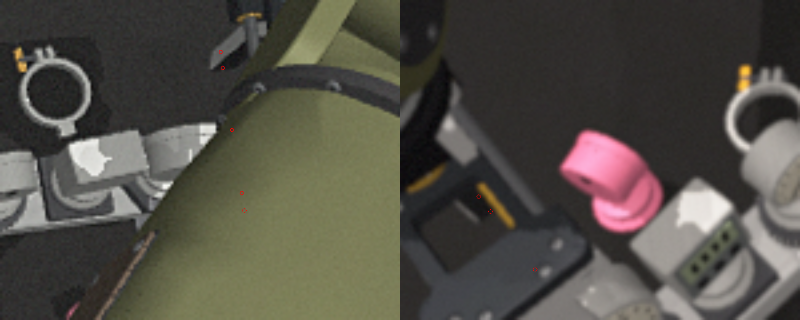

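The arm hides most of the view. The visible finger tip lies within about 3 mm of the prediction. I lower and grip the large gauge.

>>> {"method": "servo_tool", "body": {"motion": [{"wx": 0, "wy": 0, "wz": 0, "dx": 0.02, "dy": 0.02, "dz": 0.25, "fingers": -1}, {"wx": 0, "wy": 0, "wz": 0, "dx": 0.02, "dy": 0.02, "dz": 0.5, "fingers": -1}, {"wx": 0, "wy": 0, "wz": 0, "dx": 0.02, "dy": 0.02, "dz": 0.75, "fingers": -1}, {"wx": 0, "wy": 0, "wz": 0, "dx": 0.02, "dy": 0.02, "dz": 0.945, "fingers": -1}, {"wx": 0, "wy": 0, "wz": 0, "dx": 0.02, "dy": 0.02, "dz": 0.945, "fingers": -1}, {"wx": 0, "wy": 0, "wz": 0, "dx": 0.02, "dy": 0.02, "dz": 0.945, "fingers": -0.1}, {"wx": 0, "wy": 0, "wz": 0, "dx": 0.02, "dy": 0.02, "dz": 0.945, "fingers": -0.1}, {"wx": 0, "wy": 0, "wz": 0, "dx": 0.02, "dy": 0.02, "dz": 0.945, "fingers": -0.1}], "newtons": 10}}

```text
clock: 4.4
eef_pos: [529.3, -335.7, 112.3]
eef_rot: [3.14, 0.001, 1.629]
wrist_force: [1.1, 0.3, 0.4]
finger_gap: 73.4
finger_force: 0.0
```

>>> {"method": "servo_tool", "body": {"motion": [{"wx": 0, "wy": 0, "wz": 0, "dx": 0, "dy": 0, "dz": 0, "fingers": 0}, {"wx": 0, "wy": 0, "wz": 0, "dx": 0, "dy": 0, "dz": 0, "fingers": 0.1}, {"wx": 0, "wy": 0, "wz": 0, "dx": 0, "dy": 0, "dz": 0, "fingers": 0.15}, {"wx": 0, "wy": 0, "wz": 0, "dx": 0, "dy": 0, "dz": 0, "fingers": 0.2}, {"wx": 0, "wy": 0, "wz": 0, "dx": 0, "dy": 0, "dz": 0, "fingers": 0.25}, {"wx": 0, "wy": 0, "wz": 0, "dx": 0, "dy": 0, "dz": 0, "fingers": 0.3}, {"wx": 0, "wy": 0, "wz": 0, "dx": 0, "dy": 0, "dz": 0, "fingers": 0.35}, {"wx": 0, "wy": 0, "wz": 0, "dx": 0, "dy": 0, "dz": 0, "fingers": 0.45}, {"wx": 0, "wy": 0, "wz": 0, "dx": 0, "dy": 0, "dz": 0, "fingers": 0.6}, {"wx": 0, "wy": 0, "wz": 0, "dx": 0, "dy": 0, "dz": 0, "fingers": 0.6}], "newtons": 10}}

```text
clock: 5.4
eef_pos: [529.3, -335.3, 111.2]
eef_rot: [3.141, 0.0, 1.629]
wrist_force: [3.5, 0.7, 2.3]
finger_gap: 32.4
finger_force: 10.0
```

>>> {"method": "servo_tool", "body": {"motion": [{"wx": 0, "wy": 0, "wz": 0, "dx": 0, "dy": 0, "dz": 0, "fingers": 0.8}, {"wx": 0, "wy": 0, "wz": 0, "dx": 0, "dy": 0, "dz": 0, "fingers": 1}, {"wx": 0, "wy": 0, "wz": 0, "dx": 0, "dy": 0, "dz": 0, "fingers": 1}, {"wx": 0, "wy": 0, "wz": 0, "dx": 0, "dy": 0, "dz": 0, "fingers": 1}], "newtons": 35}}

```text
clock: 5.8
eef_pos: [529.3, -335.3, 111.2]
eef_rot: [3.141, 0.0, 1.629]
wrist_force: [5.6, -0.0, 4.0]
finger_gap: 31.9
finger_force: 35.0
```

>>> {"method": "servo_tool", "body": {"motion": [{"wx": 0, "wy": 0, "wz": 0, "dx": 0, "dy": 0, "dz": -0.03, "fingers": 1}, {"wx": 0, "wy": 0, "wz": 0, "dx": 0, "dy": 0, "dz": -0.1, "fingers": 1}, {"wx": 0, "wy": 0, "wz": 0, "dx": 0, "dy": 0, "dz": -0.3, "fingers": 1}, {"wx": 0, "wy": 0, "wz": 0, "dx": 0, "dy": 0, "dz": -0.5, "fingers": 1}, {"wx": 0, "wy": 0, "wz": 0, "dx": 0, "dy": 0, "dz": -0.7, "fingers": 1}, {"wx": 0, "wy": 0, "wz": 0, "dx": 0, "dy": 0, "dz": -0.9, "fingers": 1}, {"wx": 0, "wy": 0, "wz": 0, "dx": 0, "dy": 0, "dz": -1, "fingers": 1}]}}

```text
clock: 6.5
eef_pos: [528.8, -335.5, 212.6]
eef_rot: [3.141, 0.001, 1.629]
wrist_force: [0.9, -0.4, -3.6]
finger_gap: 31.7
finger_force: 35.0
```

>>> {"method": "servo_tool", "body": {"motion": [{"wx": 0, "wy": 0, "wz": 0, "dx": 0, "dy": 0, "dz": -0.2, "fingers": 1}, {"wx": 0, "wy": 0, "wz": 0, "dx": 0.05, "dy": 0, "dz": -0.3, "fingers": 1}, {"wx": 0, "wy": 0, "wz": 0.01, "dx": 0.2, "dy": 0, "dz": -0.35, "fingers": 1}, {"wx": 0, "wy": 0, "wz": 0.02, "dx": 0.4, "dy": 0, "dz": -0.35, "fingers": 1}, {"wx": 0, "wy": 0, "wz": 0.03, "dx": 0.6, "dy": 0, "dz": -0.35, "fingers": 1}, {"wx": 0, "wy": 0, "wz": 0.043, "dx": 0.8, "dy": 0, "dz": -0.35, "fingers": 1}, {"wx": 0, "wy": 0, "wz": 0.043, "dx": 1, "dy": 0, "dz": -0.35, "fingers": 1}]}}

```text
clock: 7.2
eef_pos: [522.8, -234.2, 245.3]
eef_rot: [-3.14, -0.001, 1.542]
wrist_force: [0.1, -0.1, -3.9]
finger_gap: 32.3
finger_force: 35.0
```

>>> {"method": "servo_tool", "body": {"motion": [{"wx": 0, "wy": 0, "wz": 0, "dx": 0.25, "dy": 0, "dz": 0, "fingers": 1}, {"wx": 0, "wy": 0, "wz": 0, "dx": 0.5, "dy": 0, "dz": 0, "fingers": 1}, {"wx": 0, "wy": 0, "wz": 0, "dx": 0.75, "dy": 0, "dz": 0, "fingers": 1}, {"wx": 0, "wy": 0, "wz": 0, "dx": 1, "dy": 0, "dz": 0, "fingers": 1}]}}

```text
clock: 7.6
eef_pos: [525.6, -134.0, 245.6]
eef_rot: [-3.141, -0.0, 1.544]
wrist_force: [0.2, -0.4, -3.4]
finger_gap: 32.0
finger_force: 35.0
```

>>> {"method": "servo_tool", "body": {"motion": [{"wx": 0, "wy": 0, "wz": 0, "dx": 0.25, "dy": 0, "dz": 0, "fingers": 1}, {"wx": 0, "wy": 0, "wz": 0, "dx": 0.5, "dy": 0, "dz": 0, "fingers": 1}, {"wx": 0, "wy": 0, "wz": 0, "dx": 0.75, "dy": 0, "dz": 0, "fingers": 1}, {"wx": 0, "wy": 0, "wz": 0, "dx": 1, "dy": 0, "dz": 0, "fingers": 1}]}}

```text
clock: 8.0
eef_pos: [528.3, -34.1, 245.6]
eef_rot: [-3.141, -0.0, 1.544]
wrist_force: [0.9, 0.3, -3.2]
finger_gap: 31.6
finger_force: 35.0
```

>>> {"method": "servo_tool", "body": {"motion": [{"wx": 0, "wy": 0, "wz": 0, "dx": 0.25, "dy": 0, "dz": 0, "fingers": 1}, {"wx": 0, "wy": 0, "wz": 0, "dx": 0.5, "dy": 0, "dz": 0, "fingers": 1}, {"wx": 0, "wy": 0, "wz": 0, "dx": 0.75, "dy": 0, "dz": 0, "fingers": 1}, {"wx": 0, "wy": 0, "wz": 0, "dx": 1, "dy": 0, "dz": 0, "fingers": 1}]}}

```text
clock: 8.4
eef_pos: [531.0, 65.8, 245.7]
eef_rot: [-3.141, 0.0, 1.544]
wrist_force: [-0.5, -0.7, -3.9]
finger_gap: 32.0
finger_force: 35.0
```

>>> {"method": "servo_tool", "body": {"motion": [{"wx": 0, "wy": 0, "wz": 0, "dx": 0.25, "dy": 0, "dz": 0, "fingers": 1}, {"wx": 0, "wy": 0, "wz": 0, "dx": 0.5, "dy": 0, "dz": 0, "fingers": 1}, {"wx": 0, "wy": 0, "wz": 0, "dx": 0.75, "dy": 0, "dz": 0, "fingers": 1}, {"wx": 0, "wy": 0, "wz": 0, "dx": 1, "dy": 0, "dz": 0, "fingers": 1}]}}

```text
clock: 8.8
eef_pos: [533.8, 165.7, 245.6]
eef_rot: [-3.141, 0.0, 1.544]
wrist_force: [-0.1, -0.5, -3.6]
finger_gap: 31.6
finger_force: 35.0
```

>>> {"method": "servo_tool", "body": {"motion": [{"wx": 0, "wy": 0, "wz": 0, "dx": 0.25, "dy": 0, "dz": 0, "fingers": 1}, {"wx": 0, "wy": 0, "wz": 0, "dx": 0.5, "dy": 0, "dz": 0, "fingers": 1}, {"wx": 0, "wy": 0, "wz": 0, "dx": 0.75, "dy": 0, "dz": 0, "fingers": 1}, {"wx": 0, "wy": 0, "wz": 0, "dx": 0.9, "dy": 0, "dz": 0, "fingers": 1}, {"wx": 0, "wy": 0, "wz": 0, "dx": 1, "dy": 0, "dz": 0, "fingers": 1}, {"wx": 0, "wy": 0, "wz": 0, "dx": 1, "dy": 0, "dz": 0, "fingers": 1}]}}

```text
clock: 9.4
eef_pos: [536.9, 265.0, 245.6]
eef_rot: [-3.141, 0.0, 1.544]
wrist_force: [0.4, 0.1, -3.9]
finger_gap: 31.8
finger_force: 35.0
```

>>> {"method": "servo_tool", "body": {"motion": [{"wx": 0, "wy": 0, "wz": 0, "dx": 0.25, "dy": -0.12, "dz": 0, "fingers": 1}, {"wx": 0, "wy": 0, "wz": 0, "dx": 0.5, "dy": -0.24, "dz": 0.1, "fingers": 1}, {"wx": 0, "wy": 0, "wz": 0, "dx": 0.64, "dy": -0.3, "dz": 0.3, "fingers": 1}, {"wx": 0, "wy": 0, "wz": 0, "dx": 0.64, "dy": -0.3, "dz": 0.5, "fingers": 1}, {"wx": 0, "wy": 0, "wz": 0, "dx": 0.64, "dy": -0.3, "dz": 0.75, "fingers": 1}, {"wx": 0, "wy": 0, "wz": 0, "dx": 0.64, "dy": -0.3, "dz": 1, "fingers": 1}, {"wx": 0, "wy": 0, "wz": 0, "dx": 0.64, "dy": -0.3, "dz": 1, "fingers": 1}, {"wx": 0, "wy": 0, "wz": 0, "dx": 0.64, "dy": -0.3, "dz": 1, "fingers": 1}]}}

```text
clock: 10.2
eef_pos: [509.4, 328.6, 146.7]
eef_rot: [3.141, -0.0, 1.542]
wrist_force: [0.1, -0.6, -3.0]
finger_gap: 31.6
finger_force: 35.0
```

```bash
cat > look.py <<'E'
import sys
from h import *
n,y,name,top=sys.argv[1],float(sys.argv[2]),sys.argv[3],float(sys.argv[4]) # top: underside = eef z - top
st=read_state();p=st['eef_pos'];ps=st['eef_rot'][2];man,rack=np.load('poses.npy')
s=camera('scene');t=camera('top');o=[]
pose=(p[0],p[1],ps-np.pi/2,p[2]-top)
for c in(t,s):
    q=proj(T(rack,(0,y,40))[0],c);x0,y0=int(np.clip(q[0]-48,0,464)),int(np.clip(q[1]-58,0,304))
    im=cv2.resize(c['image'][y0:y0+116,x0:x0+96],None,fx=4.1,fy=4.1)
    drawg(im,n,pose,c,np.array([x0,y0]),4.1);poly(im,rack,circ(33,24,y),c,(0,255,0),np.array([x0,y0]),4.1);o.append(im)
save(name,np.hstack(o));print(p.round(1),T(rack,(0,y,14))[0].round(1),st['clock'])
E
python3 look.py L 111 p1.png 53
```

```text
[509.4 328.6 146.7] [506.6 330.1  14. ] 10.2
```

View pics/p1.png

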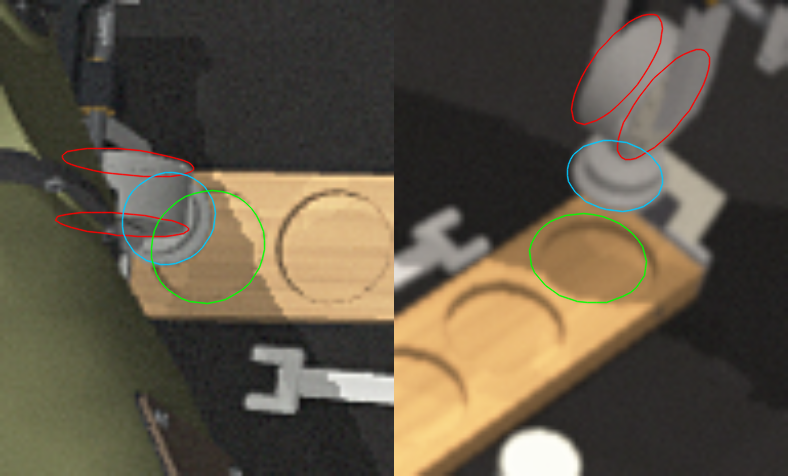

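The flange overlay matches in the top view, and both gauge and pocket are shifted equally in the scene view. So the top calibration holds.

>>> {"method": "servo_tool", "body": {"motion": [{"wx": 0, "wy": 0, "wz": 0, "dx": 0.01, "dy": -0.015, "dz": 0.2, "fingers": 1}, {"wx": 0, "wy": 0, "wz": 0, "dx": 0.01, "dy": -0.015, "dz": 0.4, "fingers": 1}, {"wx": 0, "wy": 0, "wz": 0, "dx": 0.01, "dy": -0.015, "dz": 0.55, "fingers": 1}, {"wx": 0, "wy": 0, "wz": 0, "dx": 0.01, "dy": -0.015, "dz": 0.65, "fingers": 1}, {"wx": 0, "wy": 0, "wz": 0, "dx": 0.01, "dy": -0.015, "dz": 0.7, "fingers": 1}, {"wx": 0, "wy": 0, "wz": 0, "dx": 0.01, "dy": -0.015, "dz": 0.73, "fingers": 1}, {"wx": 0, "wy": 0, "wz": 0, "dx": 0.01, "dy": -0.015, "dz": 0.75, "fingers": 1}, {"wx": 0, "wy": 0, "wz": 0, "dx": 0.01, "dy": -0.015, "dz": 0.76, "fingers": 1}, {"wx": 0, "wy": 0, "wz": 0, "dx": 0.01, "dy": -0.015, "dz": 0.77, "fingers": 1}, {"wx": 0, "wy": 0, "wz": 0, "dx": 0.01, "dy": -0.015, "dz": 0.77, "fingers": 1}]}}

```text
clock: 11.3
eef_pos: [507.6, 330.2, 69.1]
eef_rot: [3.141, -0.0, 1.543]
wrist_force: [0.2, 0.5, -4.5]
finger_gap: 32.1
finger_force: 35.0
```

>>> {"method": "servo_tool", "body": {"motion": [{"wx": 0, "wy": 0, "wz": 0, "dx": 0, "dy": 0, "dz": 0.01, "fingers": 1}, {"wx": 0, "wy": 0, "wz": 0, "dx": 0, "dy": 0, "dz": 0.015, "fingers": 1}, {"wx": 0, "wy": 0, "wz": 0, "dx": 0, "dy": 0, "dz": 0.02, "fingers": 1}, {"wx": 0, "wy": 0, "wz": 0, "dx": 0, "dy": 0, "dz": 0.02, "fingers": 1}]}}

```text
clock: 11.7
eef_pos: [507.5, 330.2, 67.2]
eef_rot: [3.141, -0.0, 1.543]
wrist_force: [-1.3, -1.3, 0.3]
finger_gap: 31.4
finger_force: 35.0
```

Contact reached at the expected height. I release it, rise, then travel back toward the digital gauge.

>>> {"method": "servo_tool", "body": {"motion": [{"wx": 0, "wy": 0, "wz": 0, "dx": 0, "dy": 0, "dz": 0, "fingers": 0.3}, {"wx": 0, "wy": 0, "wz": 0, "dx": 0, "dy": 0, "dz": 0, "fingers": 0.2}, {"wx": 0, "wy": 0, "wz": 0, "dx": 0, "dy": 0, "dz": 0, "fingers": 0.1}, {"wx": 0, "wy": 0, "wz": 0, "dx": 0, "dy": 0, "dz": 0, "fingers": -0.1}, {"wx": 0, "wy": 0, "wz": 0, "dx": 0, "dy": 0, "dz": 0, "fingers": -0.4}, {"wx": 0, "wy": 0, "wz": 0, "dx": 0, "dy": 0, "dz": 0, "fingers": -0.4}, {"wx": 0, "wy": 0, "wz": 0, "dx": 0, "dy": 0, "dz": 0, "fingers": -0.4}, {"wx": 0, "wy": 0, "wz": 0, "dx": 0, "dy": 0, "dz": 0, "fingers": -0.4}], "newtons": 10}}

```text
clock: 12.5
eef_pos: [507.5, 330.2, 66.9]
eef_rot: [-3.142, 0.0, 1.543]
wrist_force: [-0.0, 0.8, 0.7]
finger_gap: 66.2
finger_force: 0.0
```

>>> {"method": "servo_tool", "body": {"motion": [{"wx": 0, "wy": 0, "wz": 0, "dx": 0, "dy": 0, "dz": -0.1, "fingers": -0.4}, {"wx": 0, "wy": 0, "wz": 0, "dx": 0, "dy": 0, "dz": -0.3, "fingers": -0.4}, {"wx": 0, "wy": 0, "wz": 0, "dx": 0, "dy": 0, "dz": -0.6, "fingers": -0.4}, {"wx": 0, "wy": 0, "wz": 0, "dx": 0, "dy": 0, "dz": -1, "fingers": -0.6}]}}

```text
clock: 12.9
eef_pos: [506.9, 329.9, 167.6]
eef_rot: [-3.14, 0.001, 1.543]
wrist_force: [-0.1, 0.5, 0.2]
finger_gap: 71.0
finger_force: 0.0
```

>>> {"method": "servo_tool", "body": {"motion": [{"wx": 0, "wy": 0, "wz": 0, "dx": -0.2, "dy": 0, "dz": -0.3, "fingers": -1}, {"wx": 0, "wy": 0, "wz": 0, "dx": -0.5, "dy": 0, "dz": -0.4, "fingers": -1}, {"wx": 0, "wy": 0, "wz": 0, "dx": -0.9, "dy": 0, "dz": -0.4, "fingers": -1}]}}

```text
clock: 13.2
eef_pos: [505.3, 240.2, 209.7]
eef_rot: [3.138, -0.002, 1.544]
wrist_force: [1.0, -0.5, 0.6]
finger_gap: 92.7
finger_force: 0.0
```

```bash
python3 - <<'E'
from h import *
man,rack=np.load('poses.npy');s=camera('scene')
im=s['image'][80:210,270:430];im=cv2.resize(im,None,fx=4,fy=4)
p=T(rack,(0,111,14))[0];drawg(im,'L',(p[0],p[1],rack[2],14),s,np.array([270,80]),4);save('p2.png',im)
E
```

```text
(no output)
```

View pics/p2.png

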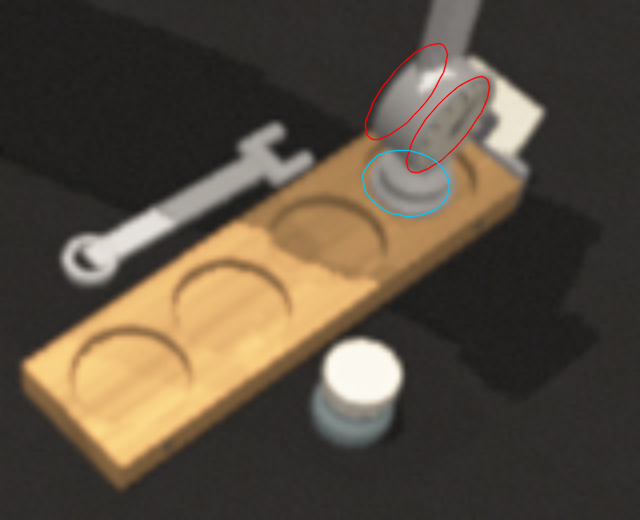

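The large gauge stands upright in the pocket next to the clip.

>>> {"method": "servo_tool", "body": {"motion": [{"wx": 0, "wy": 0, "wz": 0, "dx": -0.35, "dy": 0, "dz": 0, "fingers": -1}, {"wx": 0, "wy": 0, "wz": 0, "dx": -0.7, "dy": 0, "dz": 0, "fingers": -1}, {"wx": 0, "wy": 0, "wz": 0, "dx": -1, "dy": 0, "dz": 0, "fingers": -1}]}}

```text
clock: 13.55
eef_pos: [502.0, 138.8, 207.7]
eef_rot: [3.141, -0.0, 1.543]
wrist_force: [1.1, 0.7, -0.4]
finger_gap: 93.9
finger_force: 0.0
```

>>> {"method": "servo_tool", "body": {"motion": [{"wx": 0, "wy": 0, "wz": 0, "dx": -0.35, "dy": 0, "dz": 0, "fingers": -1}, {"wx": 0, "wy": 0, "wz": 0, "dx": -0.7, "dy": 0, "dz": 0, "fingers": -1}, {"wx": 0, "wy": 0, "wz": 0, "dx": -1, "dy": 0, "dz": 0, "fingers": -1}]}}

```text
clock: 13.85
eef_pos: [499.2, 38.7, 207.8]
eef_rot: [3.141, 0.0, 1.542]
wrist_force: [0.4, 0.7, 0.4]
finger_gap: 94.1
finger_force: 0.0
```

>>> {"method": "servo_tool", "body": {"motion": [{"wx": 0, "wy": 0, "wz": 0, "dx": -0.35, "dy": 0, "dz": 0, "fingers": -1}, {"wx": 0, "wy": 0, "wz": 0, "dx": -0.7, "dy": 0, "dz": 0, "fingers": -1}, {"wx": 0, "wy": 0, "wz": 0, "dx": -1, "dy": 0, "dz": 0, "fingers": -1}]}}

```text
clock: 14.15
eef_pos: [496.4, -61.3, 207.8]
eef_rot: [3.141, 0.0, 1.542]
wrist_force: [1.0, 0.1, -0.3]
finger_gap: 93.9
finger_force: 0.0
```

>>> {"method": "servo_tool", "body": {"motion": [{"wx": 0, "wy": 0, "wz": 0, "dx": -0.35, "dy": 0, "dz": 0, "fingers": -1}, {"wx": 0, "wy": 0, "wz": 0, "dx": -0.7, "dy": 0, "dz": 0, "fingers": -1}, {"wx": 0, "wy": 0, "wz": 0, "dx": -1, "dy": 0, "dz": 0, "fingers": -1}]}}

```text
clock: 14.45
eef_pos: [493.5, -161.3, 207.8]
eef_rot: [3.141, 0.0, 1.542]
wrist_force: [0.6, -0.1, 0.1]
finger_gap: 94.1
finger_force: 0.0
```

>>> {"method": "servo_tool", "body": {"motion": [{"wx": 0, "wy": 0, "wz": -0.05, "dx": -0.35, "dy": 0.1, "dz": 0, "fingers": -1}, {"wx": 0, "wy": 0, "wz": -0.1, "dx": -0.7, "dy": 0.3, "dz": 0, "fingers": -1}, {"wx": 0, "wy": 0, "wz": -0.117, "dx": -1, "dy": 0.3, "dz": 0, "fingers": -1}, {"wx": 0, "wy": 0, "wz": -0.117, "dx": -1, "dy": 0.3, "dz": 0, "fingers": -1}, {"wx": 0, "wy": 0, "wz": -0.117, "dx": -1, "dy": 0.3, "dz": 0, "fingers": -1}]}}

```text
clock: 14.95
eef_pos: [520.8, -260.4, 207.2]
eef_rot: [3.142, -0.0, 1.775]
wrist_force: [-0.1, 0.9, -0.6]
finger_gap: 94.0
finger_force: 0.0
```

>>> {"method": "servo_tool", "body": {"motion": [{"wx": 0, "wy": 0, "wz": 0, "dx": -0.02, "dy": 0, "dz": 0.25, "fingers": -1}, {"wx": 0, "wy": 0, "wz": 0, "dx": -0.02, "dy": 0, "dz": 0.5, "fingers": -1}, {"wx": 0, "wy": 0, "wz": 0, "dx": -0.02, "dy": 0, "dz": 0.75, "fingers": -1}, {"wx": 0, "wy": 0, "wz": 0, "dx": -0.02, "dy": 0, "dz": 1, "fingers": -1}, {"wx": 0, "wy": 0, "wz": 0, "dx": -0.02, "dy": 0, "dz": 1, "fingers": -1}, {"wx": 0, "wy": 0, "wz": 0, "dx": -0.02, "dy": 0, "dz": 1, "fingers": -0.1}, {"wx": 0, "wy": 0, "wz": 0, "dx": -0.02, "dy": 0, "dz": 1, "fingers": -0.1}, {"wx": 0, "wy": 0, "wz": 0, "dx": -0.02, "dy": 0, "dz": 1, "fingers": -0.1}], "newtons": 10}}

```text
clock: 15.75
eef_pos: [521.9, -262.4, 108.5]
eef_rot: [3.14, 0.001, 1.777]
wrist_force: [0.4, 0.4, -0.9]
finger_gap: 73.3
finger_force: 0.0
```

>>> {"method": "servo_tool", "body": {"motion": [{"wx": 0, "wy": 0, "wz": 0, "dx": 0, "dy": 0, "dz": 0, "fingers": 0}, {"wx": 0, "wy": 0, "wz": 0, "dx": 0, "dy": 0, "dz": 0, "fingers": 0.1}, {"wx": 0, "wy": 0, "wz": 0, "dx": 0, "dy": 0, "dz": 0, "fingers": 0.15}, {"wx": 0, "wy": 0, "wz": 0, "dx": 0, "dy": 0, "dz": 0, "fingers": 0.2}, {"wx": 0, "wy": 0, "wz": 0, "dx": 0, "dy": 0, "dz": 0, "fingers": 0.25}, {"wx": 0, "wy": 0, "wz": 0, "dx": 0, "dy": 0, "dz": 0, "fingers": 0.3}, {"wx": 0, "wy": 0, "wz": 0, "dx": 0, "dy": 0, "dz": 0, "fingers": 0.35}, {"wx": 0, "wy": 0, "wz": 0, "dx": 0, "dy": 0, "dz": 0, "fingers": 0.45}, {"wx": 0, "wy": 0, "wz": 0, "dx": 0, "dy": 0, "dz": 0, "fingers": 0.6}, {"wx": 0, "wy": 0, "wz": 0, "dx": 0, "dy": 0, "dz": 0, "fingers": 0.6}], "newtons": 10}}

```text
clock: 16.75
eef_pos: [521.6, -262.4, 107.1]
eef_rot: [3.141, 0.0, 1.777]
wrist_force: [3.3, 1.2, 3.0]
finger_gap: 33.6
finger_force: 10.0
```

>>> {"method": "servo_tool", "body": {"motion": [{"wx": 0, "wy": 0, "wz": 0, "dx": 0, "dy": 0, "dz": 0, "fingers": 0.8}, {"wx": 0, "wy": 0, "wz": 0, "dx": 0, "dy": 0, "dz": 0, "fingers": 1}, {"wx": 0, "wy": 0, "wz": 0, "dx": 0, "dy": 0, "dz": 0, "fingers": 1}, {"wx": 0, "wy": 0, "wz": 0, "dx": 0, "dy": 0, "dz": 0, "fingers": 1}], "newtons": 35}}

```text
clock: 17.15
eef_pos: [521.6, -262.4, 107.1]
eef_rot: [3.141, 0.0, 1.777]
wrist_force: [3.4, 0.9, 4.0]
finger_gap: 33.7
finger_force: 35.0
```

>>> {"method": "servo_tool", "body": {"motion": [{"wx": 0, "wy": 0, "wz": 0, "dx": 0, "dy": 0, "dz": -0.03, "fingers": 1}, {"wx": 0, "wy": 0, "wz": 0, "dx": 0, "dy": 0, "dz": -0.1, "fingers": 1}, {"wx": 0, "wy": 0, "wz": 0, "dx": 0, "dy": 0, "dz": -0.3, "fingers": 1}, {"wx": 0, "wy": 0, "wz": 0, "dx": 0, "dy": 0, "dz": -0.5, "fingers": 1}, {"wx": 0, "wy": 0, "wz": 0, "dx": 0, "dy": 0, "dz": -0.7, "fingers": 1}, {"wx": 0, "wy": 0, "wz": 0, "dx": 0, "dy": 0, "dz": -0.9, "fingers": 1}, {"wx": 0, "wy": 0, "wz": 0, "dx": 0, "dy": 0, "dz": -1, "fingers": 1}]}}

```text
clock: 17.85
eef_pos: [521.3, -262.6, 208.6]
eef_rot: [3.141, 0.001, 1.777]
wrist_force: [-0.3, 0.2, -4.1]
finger_gap: 33.7
finger_force: 35.0
```

>>> {"method": "servo_tool", "body": {"motion": [{"wx": 0, "wy": 0, "wz": 0, "dx": 0, "dy": 0, "dz": -0.2, "fingers": 1}, {"wx": 0, "wy": 0, "wz": 0, "dx": 0.05, "dy": 0.01, "dz": -0.3, "fingers": 1}, {"wx": 0, "wy": 0, "wz": 0.02, "dx": 0.2, "dy": 0.04, "dz": -0.35, "fingers": 1}, {"wx": 0, "wy": 0, "wz": 0.05, "dx": 0.4, "dy": 0.08, "dz": -0.35, "fingers": 1}, {"wx": 0, "wy": 0, "wz": 0.08, "dx": 0.6, "dy": 0.12, "dz": -0.35, "fingers": 1}, {"wx": 0, "wy": 0, "wz": 0.1, "dx": 0.8, "dy": 0.16, "dz": -0.35, "fingers": 1}, {"wx": 0, "wy": 0, "wz": 0.117, "dx": 0.98, "dy": 0.205, "dz": -0.35, "fingers": 1}]}}

```text
clock: 18.55
eef_pos: [521.0, -161.0, 241.4]
eef_rot: [-3.14, -0.0, 1.541]
wrist_force: [0.5, 0.2, -3.6]
finger_gap: 33.9
finger_force: 35.0
```

>>> {"method": "servo_tool", "body": {"motion": [{"wx": 0, "wy": 0, "wz": 0, "dx": 0.25, "dy": 0, "dz": 0, "fingers": 1}, {"wx": 0, "wy": 0, "wz": 0, "dx": 0.5, "dy": 0, "dz": 0, "fingers": 1}, {"wx": 0, "wy": 0, "wz": 0, "dx": 0.75, "dy": 0, "dz": 0, "fingers": 1}, {"wx": 0, "wy": 0, "wz": 0, "dx": 1, "dy": 0, "dz": 0, "fingers": 1}]}}

```text
clock: 18.95
eef_pos: [523.7, -61.0, 241.4]
eef_rot: [-3.14, -0.0, 1.543]
wrist_force: [0.4, -0.5, -3.5]
finger_gap: 33.9
finger_force: 35.0
```

>>> {"method": "servo_tool", "body": {"motion": [{"wx": 0, "wy": 0, "wz": 0, "dx": 0.25, "dy": 0, "dz": 0, "fingers": 1}, {"wx": 0, "wy": 0, "wz": 0, "dx": 0.5, "dy": 0, "dz": 0, "fingers": 1}, {"wx": 0, "wy": 0, "wz": 0, "dx": 0.75, "dy": 0, "dz": 0, "fingers": 1}, {"wx": 0, "wy": 0, "wz": 0, "dx": 1, "dy": 0, "dz": 0, "fingers": 1}]}}

```text
clock: 19.35
eef_pos: [526.5, 38.9, 241.4]
eef_rot: [-3.141, 0.0, 1.543]
wrist_force: [0.2, 0.4, -2.2]
finger_gap: 33.7
finger_force: 35.0
```

>>> {"method": "servo_tool", "body": {"motion": [{"wx": 0, "wy": 0, "wz": 0, "dx": 0.25, "dy": 0, "dz": 0, "fingers": 1}, {"wx": 0, "wy": 0, "wz": 0, "dx": 0.5, "dy": 0, "dz": 0, "fingers": 1}, {"wx": 0, "wy": 0, "wz": 0, "dx": 0.75, "dy": 0, "dz": 0, "fingers": 1}, {"wx": 0, "wy": 0, "wz": 0, "dx": 1, "dy": 0, "dz": 0, "fingers": 1}]}}

```text
clock: 19.75
eef_pos: [529.3, 138.8, 241.4]
eef_rot: [-3.14, 0.0, 1.543]
wrist_force: [0.8, -0.1, -2.5]
finger_gap: 33.8
finger_force: 35.0
```

>>> {"method": "servo_tool", "body": {"motion": [{"wx": 0, "wy": 0, "wz": 0, "dx": 0.25, "dy": 0, "dz": 0, "fingers": 1}, {"wx": 0, "wy": 0, "wz": 0, "dx": 0.5, "dy": 0, "dz": 0, "fingers": 1}, {"wx": 0, "wy": 0, "wz": 0, "dx": 0.75, "dy": 0, "dz": 0, "fingers": 1}, {"wx": 0, "wy": 0, "wz": 0, "dx": 0.92, "dy": 0, "dz": 0, "fingers": 1}, {"wx": 0, "wy": 0, "wz": 0, "dx": 1, "dy": 0, "dz": 0, "fingers": 1}, {"wx": 0, "wy": 0, "wz": 0, "dx": 1, "dy": 0, "dz": 0, "fingers": 1}]}}

```text
clock: 20.35
eef_pos: [532.4, 238.0, 241.5]
eef_rot: [-3.141, 0.0, 1.544]
wrist_force: [1.2, -0.8, -3.5]
finger_gap: 33.8
finger_force: 35.0
```

>>> {"method": "servo_tool", "body": {"motion": [{"wx": 0, "wy": 0, "wz": 0, "dx": 0.1, "dy": -0.15, "dz": 0, "fingers": 1}, {"wx": 0, "wy": 0, "wz": 0, "dx": 0.175, "dy": -0.275, "dz": 0.05, "fingers": 1}, {"wx": 0, "wy": 0, "wz": 0, "dx": 0.175, "dy": -0.275, "dz": 0.25, "fingers": 1}, {"wx": 0, "wy": 0, "wz": 0, "dx": 0.175, "dy": -0.275, "dz": 0.5, "fingers": 1}, {"wx": 0, "wy": 0, "wz": 0, "dx": 0.175, "dy": -0.275, "dz": 0.75, "fingers": 1}, {"wx": 0, "wy": 0, "wz": 0, "dx": 0.175, "dy": -0.275, "dz": 1, "fingers": 1}, {"wx": 0, "wy": 0, "wz": 0, "dx": 0.175, "dy": -0.275, "dz": 1, "fingers": 1}, {"wx": 0, "wy": 0, "wz": 0, "dx": 0.175, "dy": -0.275, "dz": 1, "fingers": 1}]}}

```text
clock: 21.15
eef_pos: [505.6, 255.7, 142.8]
eef_rot: [3.141, -0.0, 1.542]
wrist_force: [0.5, -0.3, -2.2]
finger_gap: 33.6
finger_force: 35.0
```

```bash
python3 look.py D 37 p3.png 49.1
```

```text
[505.6 255.7 142.8] [504.5 256.1  14. ] 21.15
```

View pics/p3.png

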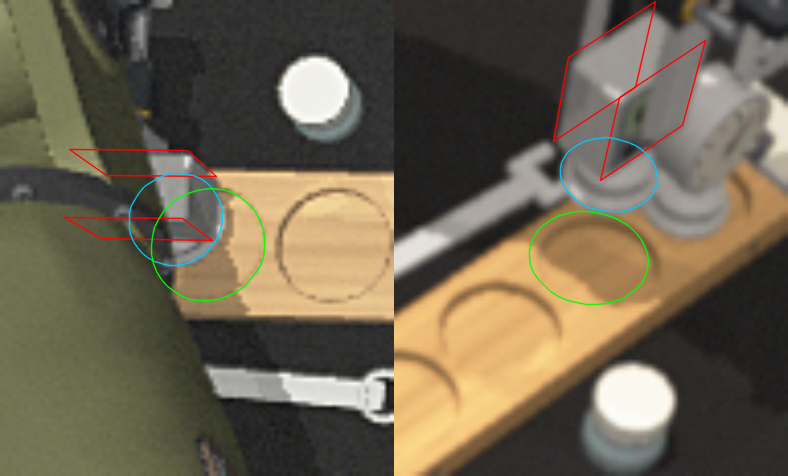

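The overlay agrees within a couple of mm, so I lower.

>>> {"method": "servo_tool", "body": {"motion": [{"wx": 0, "wy": 0, "wz": 0, "dx": 0.015, "dy": 0, "dz": 0.2, "fingers": 1}, {"wx": 0, "wy": 0, "wz": 0, "dx": 0.015, "dy": 0, "dz": 0.4, "fingers": 1}, {"wx": 0, "wy": 0, "wz": 0, "dx": 0.015, "dy": 0, "dz": 0.55, "fingers": 1}, {"wx": 0, "wy": 0, "wz": 0, "dx": 0.015, "dy": 0, "dz": 0.65, "fingers": 1}, {"wx": 0, "wy": 0, "wz": 0, "dx": 0.015, "dy": 0, "dz": 0.7, "fingers": 1}, {"wx": 0, "wy": 0, "wz": 0, "dx": 0.015, "dy": 0, "dz": 0.73, "fingers": 1}, {"wx": 0, "wy": 0, "wz": 0, "dx": 0.015, "dy": 0, "dz": 0.75, "fingers": 1}, {"wx": 0, "wy": 0, "wz": 0, "dx": 0.015, "dy": 0, "dz": 0.76, "fingers": 1}, {"wx": 0, "wy": 0, "wz": 0, "dx": 0.015, "dy": 0, "dz": 0.77, "fingers": 1}, {"wx": 0, "wy": 0, "wz": 0, "dx": 0.015, "dy": 0, "dz": 0.77, "fingers": 1}]}}

```text
clock: 22.25
eef_pos: [505.7, 257.4, 65.1]
eef_rot: [3.141, -0.0, 1.543]
wrist_force: [0.7, 0.6, -2.1]
finger_gap: 33.8
finger_force: 35.0
```

>>> {"method": "servo_tool", "body": {"motion": [{"wx": 0, "wy": 0, "wz": 0, "dx": 0, "dy": 0, "dz": 0.01, "fingers": 1}, {"wx": 0, "wy": 0, "wz": 0, "dx": 0, "dy": 0, "dz": 0.015, "fingers": 1}, {"wx": 0, "wy": 0, "wz": 0, "dx": 0, "dy": 0, "dz": 0.02, "fingers": 1}, {"wx": 0, "wy": 0, "wz": 0, "dx": 0, "dy": 0, "dz": 0.02, "fingers": 1}]}}

```text
clock: 22.65
eef_pos: [505.7, 257.4, 63.1]
eef_rot: [3.142, -0.0, 1.543]
wrist_force: [-0.8, -0.2, 0.9]
finger_gap: 33.9
finger_force: 35.0
```

>>> {"method": "servo_tool", "body": {"motion": [{"wx": 0, "wy": 0, "wz": 0, "dx": 0, "dy": 0, "dz": 0, "fingers": 0.26}, {"wx": 0, "wy": 0, "wz": 0, "dx": 0, "dy": 0, "dz": 0, "fingers": 0.2}, {"wx": 0, "wy": 0, "wz": 0, "dx": 0, "dy": 0, "dz": 0, "fingers": 0.1}, {"wx": 0, "wy": 0, "wz": 0, "dx": 0, "dy": 0, "dz": 0, "fingers": -0.1}, {"wx": 0, "wy": 0, "wz": 0, "dx": 0, "dy": 0, "dz": 0, "fingers": -0.4}, {"wx": 0, "wy": 0, "wz": 0, "dx": 0, "dy": 0, "dz": 0, "fingers": -0.4}, {"wx": 0, "wy": 0, "wz": 0, "dx": 0, "dy": 0, "dz": 0, "fingers": -0.4}, {"wx": 0, "wy": 0, "wz": 0, "dx": 0, "dy": 0, "dz": 0, "fingers": -0.4}], "newtons": 10}}

```text
clock: 23.45
eef_pos: [505.6, 257.4, 62.9]
eef_rot: [-3.142, -0.0, 1.543]
wrist_force: [0.4, -0.5, 0.1]
finger_gap: 65.8
finger_force: 0.0
```

>>> {"method": "servo_tool", "body": {"motion": [{"wx": 0, "wy": 0, "wz": 0, "dx": 0, "dy": 0, "dz": -0.1, "fingers": -0.4}, {"wx": 0, "wy": 0, "wz": 0, "dx": 0, "dy": 0, "dz": -0.3, "fingers": -0.4}, {"wx": 0, "wy": 0, "wz": 0, "dx": 0, "dy": 0, "dz": -0.6, "fingers": -0.4}, {"wx": 0, "wy": 0, "wz": 0, "dx": 0, "dy": 0, "dz": -1, "fingers": -0.6}]}}

```text
clock: 23.85
eef_pos: [505.0, 257.1, 163.7]
eef_rot: [-3.14, 0.001, 1.543]
wrist_force: [0.4, -0.1, 0.3]
finger_gap: 70.7
finger_force: 0.0
```

>>> {"method": "servo_tool", "body": {"motion": [{"wx": 0, "wy": 0, "wz": 0, "dx": -0.2, "dy": 0, "dz": -0.3, "fingers": -1}, {"wx": 0, "wy": 0, "wz": 0, "dx": -0.5, "dy": 0, "dz": -0.4, "fingers": -1}, {"wx": 0, "wy": 0, "wz": 0, "dx": -0.9, "dy": 0, "dz": -0.4, "fingers": -1}]}}

```text
clock: 24.15
eef_pos: [503.5, 167.3, 205.7]
eef_rot: [3.138, -0.001, 1.545]
wrist_force: [0.4, -0.6, -0.7]
finger_gap: 92.7
finger_force: 0.0
```

>>> {"method": "servo_tool", "body": {"motion": [{"wx": 0, "wy": 0, "wz": 0, "dx": -0.35, "dy": 0, "dz": 0, "fingers": -1}, {"wx": 0, "wy": 0, "wz": 0, "dx": -0.7, "dy": 0, "dz": 0, "fingers": -1}, {"wx": 0, "wy": 0, "wz": 0, "dx": -1, "dy": 0, "dz": 0, "fingers": -1}]}}

```text
clock: 24.45
eef_pos: [500.1, 65.8, 203.9]
eef_rot: [3.141, -0.0, 1.542]
wrist_force: [0.5, -0.3, -0.4]
finger_gap: 94.2
finger_force: 0.0
```

>>> {"method": "servo_tool", "body": {"motion": [{"wx": 0, "wy": 0, "wz": 0, "dx": -0.35, "dy": 0, "dz": 0, "fingers": -1}, {"wx": 0, "wy": 0, "wz": 0, "dx": -0.7, "dy": 0, "dz": 0, "fingers": -1}, {"wx": 0, "wy": 0, "wz": 0, "dx": -1, "dy": 0, "dz": 0, "fingers": -1}]}}

```text
clock: 24.75
eef_pos: [497.3, -34.1, 203.9]
eef_rot: [3.141, 0.0, 1.542]
wrist_force: [1.0, 0.5, -0.5]
finger_gap: 94.4
finger_force: 0.0
```

>>> {"method": "servo_tool", "body": {"motion": [{"wx": 0, "wy": 0, "wz": 0, "dx": -0.35, "dy": 0, "dz": 0, "fingers": -1}, {"wx": 0, "wy": 0, "wz": 0, "dx": -0.7, "dy": 0, "dz": 0, "fingers": -1}, {"wx": 0, "wy": 0, "wz": 0, "dx": -1, "dy": 0, "dz": 0, "fingers": -1}]}}

```text
clock: 25.05
eef_pos: [494.5, -134.1, 203.9]
eef_rot: [3.141, 0.0, 1.542]
wrist_force: [0.7, -0.8, -0.4]
finger_gap: 94.1
finger_force: 0.0
```

>>> {"method": "servo_tool", "body": {"motion": [{"wx": 0, "wy": 0, "wz": -0.04, "dx": -0.35, "dy": 0.1, "dz": 0, "fingers": -1}, {"wx": 0, "wy": 0, "wz": -0.078, "dx": -0.58, "dy": 0.2, "dz": 0, "fingers": -1}, {"wx": 0, "wy": 0, "wz": -0.078, "dx": -0.58, "dy": 0.2, "dz": 0, "fingers": -1}, {"wx": 0, "wy": 0, "wz": -0.078, "dx": -0.58, "dy": 0.2, "dz": 0, "fingers": -1}]}}

```text
clock: 25.45
eef_pos: [512.9, -191.0, 203.2]
eef_rot: [3.142, -0.0, 1.697]
wrist_force: [0.4, -1.4, -0.4]
finger_gap: 93.7
finger_force: 0.0
```

>>> {"method": "servo_tool", "body": {"motion": [{"wx": 0, "wy": 0, "wz": 0, "dx": 0, "dy": 0, "dz": 0.25, "fingers": -1}, {"wx": 0, "wy": 0, "wz": 0, "dx": 0, "dy": 0, "dz": 0.5, "fingers": -1}, {"wx": 0, "wy": 0, "wz": 0, "dx": 0, "dy": 0, "dz": 0.75, "fingers": -1}, {"wx": 0, "wy": 0, "wz": 0, "dx": 0, "dy": 0, "dz": 1, "fingers": -1}, {"wx": 0, "wy": 0, "wz": 0, "dx": 0, "dy": 0, "dz": 1, "fingers": -1}], "newtons": 10}}

```text
clock: 25.95
eef_pos: [511.7, -189.4, 100.7]
eef_rot: [-3.138, -0.003, 1.699]
wrist_force: [1.0, 0.6, 0.6]
finger_gap: 94.2
finger_force: 0.0
```

>>> {"method": "servo_tool", "body": {"motion": [{"wx": 0, "wy": 0, "wz": 0, "dx": 0, "dy": 0, "dz": 0.05, "fingers": -0.1}, {"wx": 0, "wy": 0, "wz": 0, "dx": 0, "dy": 0, "dz": 0.05, "fingers": -0.1}, {"wx": 0, "wy": 0, "wz": 0, "dx": 0, "dy": 0, "dz": 0.05, "fingers": -0.1}, {"wx": 0, "wy": 0, "wz": 0, "dx": 0, "dy": 0, "dz": 0.05, "fingers": 0}, {"wx": 0, "wy": 0, "wz": 0, "dx": 0, "dy": 0, "dz": 0.05, "fingers": 0.1}, {"wx": 0, "wy": 0, "wz": 0, "dx": 0, "dy": 0, "dz": 0.05, "fingers": 0.15}, {"wx": 0, "wy": 0, "wz": 0, "dx": 0, "dy": 0, "dz": 0.05, "fingers": 0.2}], "newtons": 10}}

```text
clock: 26.65
eef_pos: [513.1, -191.1, 98.0]
eef_rot: [3.142, 0.0, 1.699]
wrist_force: [-0.2, 0.2, 0.3]
finger_gap: 41.6
finger_force: 0.0
```

>>> {"method": "servo_tool", "body": {"motion": [{"wx": 0, "wy": 0, "wz": 0, "dx": 0, "dy": 0, "dz": 0, "fingers": 0.25}, {"wx": 0, "wy": 0, "wz": 0, "dx": 0, "dy": 0, "dz": 0, "fingers": 0.3}, {"wx": 0, "wy": 0, "wz": 0, "dx": 0, "dy": 0, "dz": 0, "fingers": 0.35}, {"wx": 0, "wy": 0, "wz": 0, "dx": 0, "dy": 0, "dz": 0, "fingers": 0.4}, {"wx": 0, "wy": 0, "wz": 0, "dx": 0, "dy": 0, "dz": 0, "fingers": 0.5}, {"wx": 0, "wy": 0, "wz": 0, "dx": 0, "dy": 0, "dz": 0, "fingers": 0.6}, {"wx": 0, "wy": 0, "wz": 0, "dx": 0, "dy": 0, "dz": 0, "fingers": 0.6}], "newtons": 10}}

```text
clock: 27.35
eef_pos: [513.3, -191.1, 98.1]
eef_rot: [3.141, 0.0, 1.699]
wrist_force: [2.5, -1.3, 0.6]
finger_gap: 30.1
finger_force: 10.0
```

>>> {"method": "servo_tool", "body": {"motion": [{"wx": 0, "wy": 0, "wz": 0, "dx": 0, "dy": 0, "dz": 0, "fingers": 0.8}, {"wx": 0, "wy": 0, "wz": 0, "dx": 0, "dy": 0, "dz": 0, "fingers": 1}, {"wx": 0, "wy": 0, "wz": 0, "dx": 0, "dy": 0, "dz": 0, "fingers": 1}, {"wx": 0, "wy": 0, "wz": 0, "dx": 0, "dy": 0, "dz": 0, "fingers": 1}], "newtons": 35}}

```text
clock: 27.75
eef_pos: [513.2, -191.1, 98.1]
eef_rot: [3.141, 0.0, 1.699]
wrist_force: [3.5, -1.9, 2.2]
finger_gap: 29.8
finger_force: 34.9
```

>>> {"method": "servo_tool", "body": {"motion": [{"wx": 0, "wy": 0, "wz": 0, "dx": 0, "dy": 0, "dz": -0.03, "fingers": 1}, {"wx": 0, "wy": 0, "wz": 0, "dx": 0, "dy": 0, "dz": -0.1, "fingers": 1}, {"wx": 0, "wy": 0, "wz": 0, "dx": 0, "dy": 0, "dz": -0.3, "fingers": 1}, {"wx": 0, "wy": 0, "wz": 0, "dx": 0, "dy": 0, "dz": -0.5, "fingers": 1}, {"wx": 0, "wy": 0, "wz": 0, "dx": 0, "dy": 0, "dz": -0.7, "fingers": 1}, {"wx": 0, "wy": 0, "wz": 0, "dx": 0, "dy": 0, "dz": -0.9, "fingers": 1}, {"wx": 0, "wy": 0, "wz": 0, "dx": 0, "dy": 0, "dz": -1, "fingers": 1}]}}

```text
clock: 28.45
eef_pos: [513.2, -191.0, 199.7]
eef_rot: [3.141, 0.001, 1.699]
wrist_force: [-0.6, -0.5, -3.4]
finger_gap: 30.0
finger_force: 34.9
```

>>> {"method": "servo_tool", "body": {"motion": [{"wx": 0, "wy": 0, "wz": 0, "dx": 0, "dy": 0, "dz": -0.2, "fingers": 1}, {"wx": 0, "wy": 0, "wz": 0, "dx": 0.05, "dy": 0.01, "dz": -0.3, "fingers": 1}, {"wx": 0, "wy": 0, "wz": 0.02, "dx": 0.2, "dy": 0.03, "dz": -0.35, "fingers": 1}, {"wx": 0, "wy": 0, "wz": 0.04, "dx": 0.4, "dy": 0.05, "dz": -0.35, "fingers": 1}, {"wx": 0, "wy": 0, "wz": 0.06, "dx": 0.6, "dy": 0.08, "dz": -0.35, "fingers": 1}, {"wx": 0, "wy": 0, "wz": 0.078, "dx": 0.8, "dy": 0.1, "dz": -0.35, "fingers": 1}, {"wx": 0, "wy": 0, "wz": 0.078, "dx": 0.99, "dy": 0.128, "dz": -0.35, "fingers": 1}]}}

```text
clock: 29.15
eef_pos: [512.7, -90.0, 232.4]
eef_rot: [-3.14, -0.0, 1.542]
wrist_force: [0.1, 0.3, -3.2]
finger_gap: 29.8
finger_force: 34.9
```

>>> {"method": "servo_tool", "body": {"motion": [{"wx": 0, "wy": 0, "wz": 0, "dx": 0.25, "dy": 0, "dz": 0, "fingers": 1}, {"wx": 0, "wy": 0, "wz": 0, "dx": 0.5, "dy": 0, "dz": 0, "fingers": 1}, {"wx": 0, "wy": 0, "wz": 0, "dx": 0.75, "dy": 0, "dz": 0, "fingers": 1}, {"wx": 0, "wy": 0, "wz": 0, "dx": 1, "dy": 0, "dz": 0, "fingers": 1}]}}

```text
clock: 29.55
eef_pos: [515.5, 10.1, 232.4]
eef_rot: [-3.14, -0.0, 1.543]
wrist_force: [1.1, -0.5, -2.9]
finger_gap: 30.1
finger_force: 34.9
```

>>> {"method": "servo_tool", "body": {"motion": [{"wx": 0, "wy": 0, "wz": 0, "dx": 0.25, "dy": 0, "dz": 0, "fingers": 1}, {"wx": 0, "wy": 0, "wz": 0, "dx": 0.5, "dy": 0, "dz": 0, "fingers": 1}, {"wx": 0, "wy": 0, "wz": 0, "dx": 0.75, "dy": 0, "dz": 0, "fingers": 1}, {"wx": 0, "wy": 0, "wz": 0, "dx": 1, "dy": 0, "dz": 0, "fingers": 1}]}}

```text
clock: 29.95
eef_pos: [518.3, 110.0, 232.4]
eef_rot: [-3.141, 0.0, 1.543]
wrist_force: [0.6, 0.0, -2.9]
finger_gap: 29.9
finger_force: 34.9
```

>>> {"method": "servo_tool", "body": {"motion": [{"wx": 0, "wy": 0, "wz": 0, "dx": 0.25, "dy": -0.06, "dz": 0, "fingers": 1}, {"wx": 0, "wy": 0, "wz": 0, "dx": 0.5, "dy": -0.12, "dz": 0, "fingers": 1}, {"wx": 0, "wy": 0, "wz": 0, "dx": 0.65, "dy": -0.18, "dz": 0.05, "fingers": 1}, {"wx": 0, "wy": 0, "wz": 0, "dx": 0.726, "dy": -0.18, "dz": 0.2, "fingers": 1}, {"wx": 0, "wy": 0, "wz": 0, "dx": 0.726, "dy": -0.18, "dz": 0.4, "fingers": 1}, {"wx": 0, "wy": 0, "wz": 0, "dx": 0.726, "dy": -0.18, "dz": 0.6, "fingers": 1}, {"wx": 0, "wy": 0, "wz": 0, "dx": 0.726, "dy": -0.18, "dz": 0.8, "fingers": 1}, {"wx": 0, "wy": 0, "wz": 0, "dx": 0.726, "dy": -0.18, "dz": 1, "fingers": 1}, {"wx": 0, "wy": 0, "wz": 0, "dx": 0.726, "dy": -0.18, "dz": 1, "fingers": 1}, {"wx": 0, "wy": 0, "wz": 0, "dx": 0.726, "dy": -0.18, "dz": 1, "fingers": 1}]}}

```text
clock: 30.95
eef_pos: [502.6, 182.0, 133.2]
eef_rot: [-3.141, 0.0, 1.543]
wrist_force: [0.3, -0.2, -1.7]
finger_gap: 30.3
finger_force: 34.9
```

```bash
python3 look.py M -37 p4.png 40.1
```

```text
[502.6 182.  133.2] [502.5 182.1  14. ] 30.95
```

View pics/p4.png

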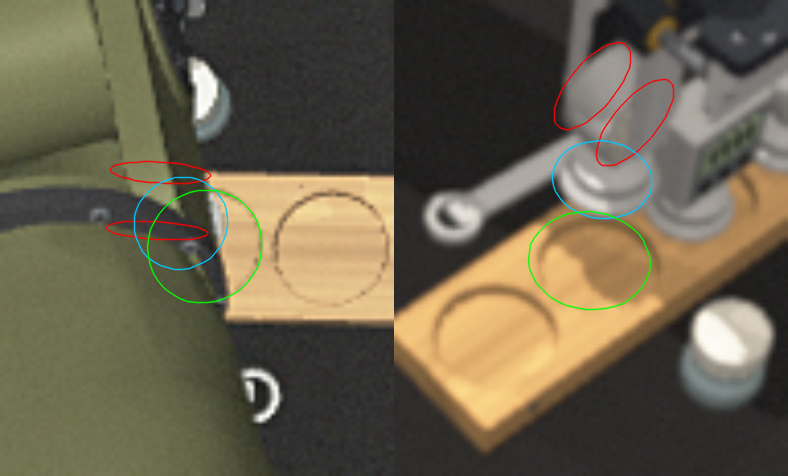

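The gauge is aligned with the third pocket and the scene offsets are as before.

>>> {"method": "servo_tool", "body": {"motion": [{"wx": 0, "wy": 0, "wz": 0, "dx": 0, "dy": 0, "dz": 0.2, "fingers": 1}, {"wx": 0, "wy": 0, "wz": 0, "dx": 0, "dy": 0, "dz": 0.4, "fingers": 1}, {"wx": 0, "wy": 0, "wz": 0, "dx": 0, "dy": 0, "dz": 0.55, "fingers": 1}, {"wx": 0, "wy": 0, "wz": 0, "dx": 0, "dy": 0, "dz": 0.65, "fingers": 1}, {"wx": 0, "wy": 0, "wz": 0, "dx": 0, "dy": 0, "dz": 0.7, "fingers": 1}, {"wx": 0, "wy": 0, "wz": 0, "dx": 0, "dy": 0, "dz": 0.73, "fingers": 1}, {"wx": 0, "wy": 0, "wz": 0, "dx": 0, "dy": 0, "dz": 0.75, "fingers": 1}, {"wx": 0, "wy": 0, "wz": 0, "dx": 0, "dy": 0, "dz": 0.76, "fingers": 1}, {"wx": 0, "wy": 0, "wz": 0, "dx": 0, "dy": 0, "dz": 0.77, "fingers": 1}, {"wx": 0, "wy": 0, "wz": 0, "dx": 0, "dy": 0, "dz": 0.77, "fingers": 1}]}}

```text
clock: 32.05
eef_pos: [502.9, 181.8, 56.1]
eef_rot: [3.141, -0.0, 1.543]
wrist_force: [0.2, 0.1, -2.7]
finger_gap: 30.3
finger_force: 34.9
```

>>> {"method": "servo_tool", "body": {"motion": [{"wx": 0, "wy": 0, "wz": 0, "dx": 0, "dy": 0, "dz": 0.01, "fingers": 1}, {"wx": 0, "wy": 0, "wz": 0, "dx": 0, "dy": 0, "dz": 0.015, "fingers": 1}, {"wx": 0, "wy": 0, "wz": 0, "dx": 0, "dy": 0, "dz": 0.02, "fingers": 1}, {"wx": 0, "wy": 0, "wz": 0, "dx": 0, "dy": 0, "dz": 0.02, "fingers": 1}]}}

```text
clock: 32.45
eef_pos: [502.8, 181.8, 54.1]
eef_rot: [3.141, -0.0, 1.543]
wrist_force: [-1.1, 0.2, -0.6]
finger_gap: 29.8
finger_force: 34.9
```

>>> {"method": "servo_tool", "body": {"motion": [{"wx": 0, "wy": 0, "wz": 0, "dx": 0, "dy": 0, "dz": 0.003, "fingers": 0.35}, {"wx": 0, "wy": 0, "wz": 0, "dx": 0, "dy": 0, "dz": 0.003, "fingers": 0.25}, {"wx": 0, "wy": 0, "wz": 0, "dx": 0, "dy": 0, "dz": 0.003, "fingers": 0.15}, {"wx": 0, "wy": 0, "wz": 0, "dx": 0, "dy": 0, "dz": 0, "fingers": -0.1}, {"wx": 0, "wy": 0, "wz": 0, "dx": 0, "dy": 0, "dz": 0, "fingers": -0.4}, {"wx": 0, "wy": 0, "wz": 0, "dx": 0, "dy": 0, "dz": 0, "fingers": -0.4}, {"wx": 0, "wy": 0, "wz": 0, "dx": 0, "dy": 0, "dz": 0, "fingers": -0.4}, {"wx": 0, "wy": 0, "wz": 0, "dx": 0, "dy": 0, "dz": 0, "fingers": -0.4}], "newtons": 10}}

```text
clock: 33.25
eef_pos: [502.8, 181.8, 54.0]
eef_rot: [3.142, 0.0, 1.543]
wrist_force: [0.3, 0.4, -0.0]
finger_gap: 65.5
finger_force: 0.0
```

>>> {"method": "servo_tool", "body": {"motion": [{"wx": 0, "wy": 0, "wz": 0, "dx": 0, "dy": 0, "dz": -0.1, "fingers": -0.4}, {"wx": 0, "wy": 0, "wz": 0, "dx": 0, "dy": 0, "dz": -0.3, "fingers": -0.4}, {"wx": 0, "wy": 0, "wz": 0, "dx": 0, "dy": 0, "dz": -0.6, "fingers": -0.4}, {"wx": 0, "wy": 0, "wz": 0, "dx": 0, "dy": 0, "dz": -1, "fingers": -0.6}]}}

```text
clock: 33.65
eef_pos: [502.1, 181.6, 154.7]
eef_rot: [-3.14, 0.001, 1.543]
wrist_force: [0.5, -0.3, 0.2]
finger_gap: 70.5
finger_force: 0.0
```

>>> {"method": "servo_tool", "body": {"motion": [{"wx": 0, "wy": 0, "wz": 0, "dx": -0.2, "dy": 0, "dz": -0.3, "fingers": -1}, {"wx": 0, "wy": 0, "wz": 0, "dx": -0.5, "dy": 0, "dz": -0.4, "fingers": -1}, {"wx": 0, "wy": 0, "wz": 0, "dx": -0.85, "dy": 0, "dz": -0.4, "fingers": -1}, {"wx": 0, "wy": 0, "wz": 0, "dx": -1, "dy": 0, "dz": -0.4, "fingers": -1}]}}

```text
clock: 34.05
eef_pos: [500.0, 79.9, 195.1]
eef_rot: [3.14, 0.0, 1.541]
wrist_force: [0.2, 1.0, 0.3]
finger_gap: 94.3
finger_force: 0.0
```

>>> {"method": "servo_tool", "body": {"motion": [{"wx": 0, "wy": 0, "wz": 0, "dx": -0.35, "dy": 0, "dz": 0, "fingers": -1}, {"wx": 0, "wy": 0, "wz": 0, "dx": -0.7, "dy": 0, "dz": 0, "fingers": -1}, {"wx": 0, "wy": 0, "wz": 0, "dx": -1, "dy": 0, "dz": 0, "fingers": -1}]}}

```text
clock: 34.35
eef_pos: [497.0, -19.2, 194.2]
eef_rot: [3.142, -0.0, 1.543]
wrist_force: [-0.5, 0.2, 0.1]
finger_gap: 93.7
finger_force: 0.0
```

>>> {"method": "servo_tool", "body": {"motion": [{"wx": 0, "wy": 0, "wz": -0.04, "dx": -0.35, "dy": 0.1, "dz": 0, "fingers": -1}, {"wx": 0, "wy": 0, "wz": -0.08, "dx": -0.7, "dy": 0.1, "dz": 0, "fingers": -1}, {"wx": 0, "wy": 0, "wz": -0.092, "dx": -0.99, "dy": 0.1, "dz": 0, "fingers": -1}, {"wx": 0, "wy": 0, "wz": -0.092, "dx": -0.99, "dy": 0.1, "dz": 0, "fingers": -1}, {"wx": 0, "wy": 0, "wz": -0.092, "dx": -0.99, "dy": 0.1, "dz": 0, "fingers": -1}]}}

```text
clock: 34.85
eef_pos: [504.4, -117.2, 194.0]
eef_rot: [-3.141, -0.0, 1.725]
wrist_force: [-0.8, -0.1, 0.4]
finger_gap: 94.2
finger_force: 0.0
```

>>> {"method": "servo_tool", "body": {"motion": [{"wx": 0, "wy": 0, "wz": 0, "dx": 0, "dy": 0, "dz": 0.25, "fingers": -1}, {"wx": 0, "wy": 0, "wz": 0, "dx": 0, "dy": 0, "dz": 0.5, "fingers": -1}, {"wx": 0, "wy": 0, "wz": 0, "dx": 0, "dy": 0, "dz": 0.75, "fingers": -1}, {"wx": 0, "wy": 0, "wz": 0, "dx": 0, "dy": 0, "dz": 1, "fingers": -1}, {"wx": 0, "wy": 0, "wz": 0, "dx": 0, "dy": 0, "dz": 1, "fingers": -1}], "newtons": 10}}

```text
clock: 35.35
eef_pos: [503.1, -115.7, 91.5]
eef_rot: [-3.137, -0.002, 1.728]
wrist_force: [-0.7, 0.2, -0.0]
finger_gap: 93.9
finger_force: 0.0
```

>>> {"method": "servo_tool", "body": {"motion": [{"wx": 0, "wy": 0, "wz": 0, "dx": 0, "dy": 0, "dz": 0.02, "fingers": -0.1}, {"wx": 0, "wy": 0, "wz": 0, "dx": 0, "dy": 0, "dz": 0.02, "fingers": -0.1}, {"wx": 0, "wy": 0, "wz": 0, "dx": 0, "dy": 0, "dz": 0.02, "fingers": -0.1}, {"wx": 0, "wy": 0, "wz": 0, "dx": 0, "dy": 0, "dz": 0.02, "fingers": 0}, {"wx": 0, "wy": 0, "wz": 0, "dx": 0, "dy": 0, "dz": 0.02, "fingers": 0.1}, {"wx": 0, "wy": 0, "wz": 0, "dx": 0, "dy": 0, "dz": 0.02, "fingers": 0.15}, {"wx": 0, "wy": 0, "wz": 0, "dx": 0, "dy": 0, "dz": 0.02, "fingers": 0.2}], "newtons": 10}}

```text
clock: 36.05
eef_pos: [504.4, -117.4, 92.0]
eef_rot: [3.142, 0.0, 1.727]
wrist_force: [0.1, 0.4, -0.1]
finger_gap: 41.2
finger_force: 0.0
```

>>> {"method": "servo_tool", "body": {"motion": [{"wx": 0, "wy": 0, "wz": 0, "dx": 0, "dy": 0, "dz": 0, "fingers": 0.25}, {"wx": 0, "wy": 0, "wz": 0, "dx": 0, "dy": 0, "dz": 0, "fingers": 0.3}, {"wx": 0, "wy": 0, "wz": 0, "dx": 0, "dy": 0, "dz": 0, "fingers": 0.35}, {"wx": 0, "wy": 0, "wz": 0, "dx": 0, "dy": 0, "dz": 0, "fingers": 0.4}, {"wx": 0, "wy": 0, "wz": 0, "dx": 0, "dy": 0, "dz": 0, "fingers": 0.5}, {"wx": 0, "wy": 0, "wz": 0, "dx": 0, "dy": 0, "dz": 0, "fingers": 0.6}, {"wx": 0, "wy": 0, "wz": 0, "dx": 0, "dy": 0, "dz": 0, "fingers": 0.6}], "newtons": 10}}

```text
clock: 36.75
eef_pos: [504.4, -117.4, 91.9]
eef_rot: [-3.141, -0.0, 1.727]
wrist_force: [-1.3, -0.1, -0.5]
finger_gap: 27.6
finger_force: 10.0
```

>>> {"method": "servo_tool", "body": {"motion": [{"wx": 0, "wy": 0, "wz": 0, "dx": 0, "dy": 0, "dz": 0, "fingers": 0.8}, {"wx": 0, "wy": 0, "wz": 0, "dx": 0, "dy": 0, "dz": 0, "fingers": 1}, {"wx": 0, "wy": 0, "wz": 0, "dx": 0, "dy": 0, "dz": 0, "fingers": 1}, {"wx": 0, "wy": 0, "wz": 0, "dx": 0, "dy": 0, "dz": 0, "fingers": 1}], "newtons": 35}}

```text
clock: 37.15
eef_pos: [504.4, -117.3, 91.9]
eef_rot: [-3.142, -0.0, 1.727]
wrist_force: [-0.3, -1.0, -0.8]
finger_gap: 28.2
finger_force: 35.0
```

>>> {"method": "servo_tool", "body": {"motion": [{"wx": 0, "wy": 0, "wz": 0, "dx": 0, "dy": 0, "dz": -0.03, "fingers": 1}, {"wx": 0, "wy": 0, "wz": 0, "dx": 0, "dy": 0, "dz": -0.1, "fingers": 1}, {"wx": 0, "wy": 0, "wz": 0, "dx": 0, "dy": 0, "dz": -0.3, "fingers": 1}, {"wx": 0, "wy": 0, "wz": 0, "dx": 0, "dy": 0, "dz": -0.5, "fingers": 1}, {"wx": 0, "wy": 0, "wz": 0, "dx": 0, "dy": 0, "dz": -0.7, "fingers": 1}, {"wx": 0, "wy": 0, "wz": 0, "dx": 0, "dy": 0, "dz": -0.9, "fingers": 1}, {"wx": 0, "wy": 0, "wz": 0, "dx": 0, "dy": 0, "dz": -1, "fingers": 1}]}}

```text
clock: 37.85
eef_pos: [504.9, -117.5, 194.1]
eef_rot: [3.139, 0.001, 1.727]
wrist_force: [0.4, -0.3, -2.2]
finger_gap: 27.6
finger_force: 35.0
```

>>> {"method": "servo_tool", "body": {"motion": [{"wx": 0, "wy": 0, "wz": 0, "dx": 0.05, "dy": 0.01, "dz": 0, "fingers": 1}, {"wx": 0, "wy": 0, "wz": 0.02, "dx": 0.2, "dy": 0.03, "dz": 0, "fingers": 1}, {"wx": 0, "wy": 0, "wz": 0.05, "dx": 0.4, "dy": 0.06, "dz": 0, "fingers": 1}, {"wx": 0, "wy": 0, "wz": 0.07, "dx": 0.6, "dy": 0.09, "dz": 0, "fingers": 1}, {"wx": 0, "wy": 0, "wz": 0.092, "dx": 0.8, "dy": 0.12, "dz": 0, "fingers": 1}, {"wx": 0, "wy": 0, "wz": 0.092, "dx": 0.988, "dy": 0.156, "dz": 0, "fingers": 1}]}}

```text
clock: 38.45
eef_pos: [503.9, -16.1, 190.8]
eef_rot: [-3.14, -0.0, 1.541]
wrist_force: [-0.2, 0.4, -2.4]
finger_gap: 27.4
finger_force: 35.0
```

>>> {"method": "servo_tool", "body": {"motion": [{"wx": 0, "wy": 0, "wz": 0, "dx": 0.25, "dy": 0, "dz": 0, "fingers": 1}, {"wx": 0, "wy": 0, "wz": 0, "dx": 0.5, "dy": 0, "dz": 0, "fingers": 1}, {"wx": 0, "wy": 0, "wz": 0, "dx": 0.75, "dy": 0, "dz": 0, "fingers": 1}, {"wx": 0, "wy": 0, "wz": 0, "dx": 1, "dy": 0, "dz": 0, "fingers": 1}]}}

```text
clock: 38.85
eef_pos: [506.7, 83.9, 190.8]
eef_rot: [-3.14, 0.0, 1.543]
wrist_force: [0.6, 0.7, -1.4]
finger_gap: 28.0
finger_force: 35.0
```

>>> {"method": "servo_tool", "body": {"motion": [{"wx": 0, "wy": 0, "wz": 0, "dx": 0.15, "dy": -0.04, "dz": 0, "fingers": 1}, {"wx": 0, "wy": 0, "wz": 0, "dx": 0.252, "dy": -0.074, "dz": 0.05, "fingers": 1}, {"wx": 0, "wy": 0, "wz": 0, "dx": 0.252, "dy": -0.074, "dz": 0.25, "fingers": 1}, {"wx": 0, "wy": 0, "wz": 0, "dx": 0.252, "dy": -0.074, "dz": 0.45, "fingers": 1}, {"wx": 0, "wy": 0, "wz": 0, "dx": 0.252, "dy": -0.074, "dz": 0.65, "fingers": 1}, {"wx": 0, "wy": 0, "wz": 0, "dx": 0.252, "dy": -0.074, "dz": 0.65, "fingers": 1}, {"wx": 0, "wy": 0, "wz": 0, "dx": 0.252, "dy": -0.074, "dz": 0.65, "fingers": 1}]}}

```text
clock: 39.55
eef_pos: [500.4, 108.0, 126.9]
eef_rot: [-3.141, 0.0, 1.543]
wrist_force: [-0.2, -0.2, -1.8]
finger_gap: 27.7
finger_force: 35.0
```

```bash
python3 - <<'E'
from h import *
man,rack=np.load('poses.npy');st=read_state();p=st['eef_pos'];print(p.round(1),T(rack,(0,-111,14))[0].round(1))
for c in('scene','top'):
    c=camera(c)
    for q in('gauge_small','gauge_medium','gauge_large','gauge_digital'):print(q,[(np.round(d['location']).astype(int).tolist(),round(d['conf'],2)) for d in spot_in(q,c)])
E
```

```text
[500.4 108.  126.9] [500.5 108.2  14. ]
gauge_small [([298, 150], 0.94)]
gauge_medium [([121, 245], 0.78), ([330, 152], 0.7), ([264, 281], 0.7), ([356, 130], 0.27)]
gauge_large [([376, 110], 0.58)]
gauge_digital [([356, 132], 0.84)]
gauge_small []
gauge_medium [([330, 154], 0.94), ([411, 253], 0.77)]
gauge_large [([138, 207], 0.8)]
gauge_digital [([161, 205], 0.68)]
```

>>> {"method": "servo_tool", "body": {"motion": [{"wx": 0, "wy": 0, "wz": 0, "dx": 0, "dy": 0, "dz": 0.2, "fingers": 1}, {"wx": 0, "wy": 0, "wz": 0, "dx": 0, "dy": 0, "dz": 0.4, "fingers": 1}, {"wx": 0, "wy": 0, "wz": 0, "dx": 0, "dy": 0, "dz": 0.55, "fingers": 1}, {"wx": 0, "wy": 0, "wz": 0, "dx": 0, "dy": 0, "dz": 0.65, "fingers": 1}, {"wx": 0, "wy": 0, "wz": 0, "dx": 0, "dy": 0, "dz": 0.7, "fingers": 1}, {"wx": 0, "wy": 0, "wz": 0, "dx": 0, "dy": 0, "dz": 0.73, "fingers": 1}, {"wx": 0, "wy": 0, "wz": 0, "dx": 0, "dy": 0, "dz": 0.75, "fingers": 1}, {"wx": 0, "wy": 0, "wz": 0, "dx": 0, "dy": 0, "dz": 0.76, "fingers": 1}, {"wx": 0, "wy": 0, "wz": 0, "dx": 0, "dy": 0, "dz": 0.77, "fingers": 1}, {"wx": 0, "wy": 0, "wz": 0, "dx": 0, "dy": 0, "dz": 0.77, "fingers": 1}]}}

```text
clock: 41.05
eef_pos: [500.7, 108.0, 50.1]
eef_rot: [3.141, -0.0, 1.543]
wrist_force: [-0.6, -0.1, -2.3]
finger_gap: 27.8
finger_force: 35.0
```

>>> {"method": "servo_tool", "body": {"motion": [{"wx": 0, "wy": 0, "wz": 0, "dx": 0, "dy": 0, "dz": 0.01, "fingers": 1}, {"wx": 0, "wy": 0, "wz": 0, "dx": 0, "dy": 0, "dz": 0.015, "fingers": 1}, {"wx": 0, "wy": 0, "wz": 0, "dx": 0, "dy": 0, "dz": 0.02, "fingers": 1}, {"wx": 0, "wy": 0, "wz": 0, "dx": 0, "dy": 0, "dz": 0.02, "fingers": 1}]}}

```text
clock: 41.45
eef_pos: [500.6, 108.0, 47.9]
eef_rot: [3.142, -0.0, 1.543]
wrist_force: [0.4, -0.0, -1.8]
finger_gap: 28.1
finger_force: 35.0
```

>>> {"method": "servo_tool", "body": {"motion": [{"wx": 0, "wy": 0, "wz": 0, "dx": 0, "dy": 0, "dz": 0.003, "fingers": 1}, {"wx": 0, "wy": 0, "wz": 0, "dx": 0, "dy": 0, "dz": 0.005, "fingers": 1}, {"wx": 0, "wy": 0, "wz": 0, "dx": 0, "dy": 0, "dz": 0.005, "fingers": 1}]}}

```text
clock: 41.75
eef_pos: [500.6, 108.0, 47.9]
eef_rot: [3.142, 0.0, 1.543]
wrist_force: [-3.5, -1.2, 5.8]
finger_gap: 28.2
finger_force: 35.0
```

Contact. I release it, rise and move away.

>>> {"method": "servo_tool", "body": {"motion": [{"wx": 0, "wy": 0, "wz": 0, "dx": 0, "dy": 0, "dz": -0.004, "fingers": 1}, {"wx": 0, "wy": 0, "wz": 0, "dx": 0, "dy": 0, "dz": -0.004, "fingers": 0.35}, {"wx": 0, "wy": 0, "wz": 0, "dx": 0, "dy": 0, "dz": -0.004, "fingers": 0.25}, {"wx": 0, "wy": 0, "wz": 0, "dx": 0, "dy": 0, "dz": -0.004, "fingers": 0.15}, {"wx": 0, "wy": 0, "wz": 0, "dx": 0, "dy": 0, "dz": -0.004, "fingers": -0.1}, {"wx": 0, "wy": 0, "wz": 0, "dx": 0, "dy": 0, "dz": -0.004, "fingers": -0.4}, {"wx": 0, "wy": 0, "wz": 0, "dx": 0, "dy": 0, "dz": -0.004, "fingers": -0.4}, {"wx": 0, "wy": 0, "wz": 0, "dx": 0, "dy": 0, "dz": -0.004, "fingers": -0.4}, {"wx": 0, "wy": 0, "wz": 0, "dx": 0, "dy": 0, "dz": -0.004, "fingers": -0.4}], "newtons": 10}}

```text
clock: 42.65
eef_pos: [500.6, 108.0, 47.8]
eef_rot: [-3.142, 0.0, 1.543]
wrist_force: [-0.2, -0.4, -0.1]
finger_gap: 65.4
finger_force: 0.0
```

>>> {"method": "servo_tool", "body": {"motion": [{"wx": 0, "wy": 0, "wz": 0, "dx": 0, "dy": 0, "dz": -0.1, "fingers": -0.4}, {"wx": 0, "wy": 0, "wz": 0, "dx": 0, "dy": 0, "dz": -0.3, "fingers": -0.4}, {"wx": 0, "wy": 0, "wz": 0, "dx": 0, "dy": 0, "dz": -0.6, "fingers": -0.4}, {"wx": 0, "wy": 0, "wz": 0, "dx": 0, "dy": 0, "dz": -1, "fingers": -0.4}]}}

```text
clock: 43.05
eef_pos: [499.8, 107.9, 148.6]
eef_rot: [-3.139, 0.0, 1.543]
wrist_force: [0.6, 0.2, -0.2]
finger_gap: 66.0
finger_force: 0.0
```

>>> {"method": "servo_tool", "body": {"motion": [{"wx": 0, "wy": 0, "wz": 0, "dx": -0.3, "dy": 0, "dz": -0.3, "fingers": -0.4}, {"wx": 0, "wy": 0, "wz": 0, "dx": -0.6, "dy": 0, "dz": -0.6, "fingers": -0.4}, {"wx": 0, "wy": 0, "wz": 0, "dx": -1, "dy": 0, "dz": -0.6, "fingers": -0.4}]}}

```text
clock: 43.35
eef_pos: [499.0, 7.6, 212.7]
eef_rot: [3.135, 0.0, 1.544]
wrist_force: [0.6, -0.3, -0.1]
finger_gap: 66.0
finger_force: 0.0
```

>>> {"method": "servo_tool", "body": {"motion": [{"wx": 0, "wy": 0, "wz": 0, "dx": -0.35, "dy": 0, "dz": 0, "fingers": -0.4}, {"wx": 0, "wy": 0, "wz": 0, "dx": -0.7, "dy": 0, "dz": 0, "fingers": -0.4}, {"wx": 0, "wy": 0, "wz": 0, "dx": -1, "dy": 0, "dz": 0, "fingers": -0.4}]}}

```text
clock: 43.65
eef_pos: [494.7, -93.6, 208.8]
eef_rot: [3.141, 0.0, 1.542]
wrist_force: [0.0, 0.3, 0.1]
finger_gap: 65.8
finger_force: 0.0
```

>>> {"method": "servo_tool", "body": {"motion": [{"wx": 0, "wy": 0, "wz": 0, "dx": -0.35, "dy": 0, "dz": 0, "fingers": -0.4}, {"wx": 0, "wy": 0, "wz": 0, "dx": -0.7, "dy": 0, "dz": 0, "fingers": -0.4}, {"wx": 0, "wy": 0, "wz": 0, "dx": -1, "dy": 0, "dz": 0, "fingers": -0.4}, {"wx": 0, "wy": 0, "wz": 0, "dx": -1, "dy": 0, "dz": 0, "fingers": -0.4}]}}

```text
clock: 44.05
eef_pos: [491.7, -194.6, 208.4]
eef_rot: [3.141, 0.001, 1.54]
wrist_force: [-0.1, 0.5, -0.2]
finger_gap: 66.0
finger_force: 0.0
```

```bash
python3 - <<'E'
from h import *
man,rack=np.load('poses.npy');o=[]
for c,x0,y0,w,h,k in((camera('top'),85,150,180,95,4.3),(camera('scene'),265,70,160,140,2.3)):
    im=cv2.resize(c['image'][y0:y0+h,x0:x0+w],None,fx=k,fy=k)
    if k>4:
        for n,y in zip('LDMS',(111,37,-37,-111)):
            p=T(rack,(0,y,0))[0];drawg(im,n,(p[0],p[1],rack[2],14),c,np.array([x0,y0]),k)
    o.append(np.pad(im[:600],((0,0),(0,780-im.shape[1]),(0,0))))
im=np.vstack(o);save('end.png',im,.8)
E
```

```text
(no output)
```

View pics/end.png

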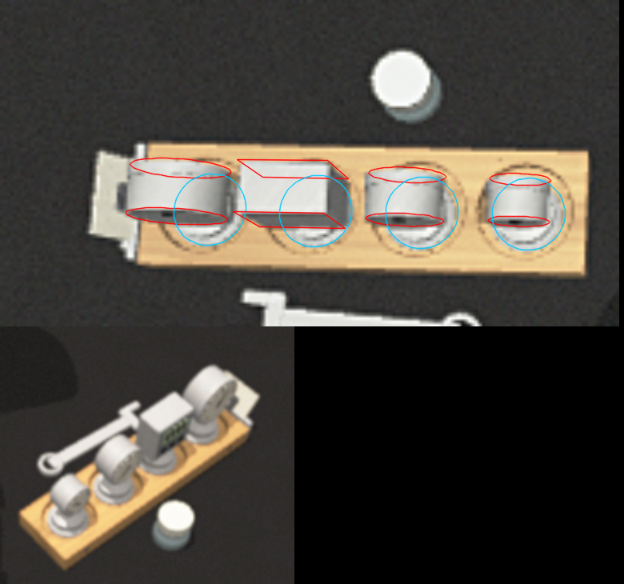

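All four gauges sit upright in their pockets in the right order: large by the clip at (180,190), then digital, medium and small. Their outlines lie within a few mm of the model, so I hand in.

```bash
python3 -c "from cell import *; print(sign_off())"
```

```text
the job is handed in; nothing more can be done
None
```

All four gauges are in the rack in test order (large, digital, medium, small from the card clip), upright, seated and released, and the job was handed in at about 44 s; the judge's result was not shown.

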